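# Tip the blank tray and scoop the blanks into the bin

### The job

Raise the handle end of the green tray so that all four wooden blanks slide down and pile against its low end; the tray must finally lie flat again. Take the scoop by its handle, gather all four blanks from the tray in one scoopful without touching them with the fingers, lift them clear of the tray and tip them into the plywood bin. Stand the scoop upright on the bench again and leave everything else on the bench undisturbed.

Things in the scene. Friction and masses are not known exactly. Their poses are not given: they have to be found in the camera images.
- tray (a joint): Tilt of the green tray about its hinge, rad: 0 = lying flat, growing as its handle end is raised; stops at 0.9. Plain lightly damped hinge: the empty tray (0.45 kg) sinks back flat when let go; it takes about 3 N, held throughout, at the handle to raise it.
- tray_low (a point): Fixed point on the hinge axis of the shallow green steel tray, midway along the inside foot of the low end's sloping wall, at the height of the tray's inner floor (14 mm above the bench). Does not move with the tilt. z up; x points along the (flat) tray from the low, hinged end to the handle end; y across it, along the hinge. The cradle below is fixed to the bench.
- tray_mid (a point): Middle of the tray's inner floor, 132 mm along x from tray_low; moves with the tray, axes as tray_handle. In the frame of tray_low the flat inner floor is x 0 to 265, y -63 to 63 mm; walls 4 mm thick, upright and 30 mm high along the sides and at the handle end (the sides step up over the last 28 mm at the low end).
- tray_low_rim (a point): Middle of the top edge of the tray's low-end wall; moves with the tray. That end is coved: from the floor's edge (x = 0 in tray_low's frame) a slope leans outward 30 degrees from upright, reaching 10 mm out at 17 mm up; from there the wall is upright to its top, 78 mm above the floor.
- tray_handle (a point): Middle of the tray's handle: a round black bar, 14 mm across and 90 mm long, across the tray (along y), held on two steel posts (5 mm radius, 90 mm apart) at the end opposite the hinge; moves with the tray. With the tray flat it is 287 mm along x from tray_low, 60 mm above the tray's inner floor, 74 mm above the bench and 18 mm beyond the outside of the end wall, whose top is 30 mm lower. Axes turn with the tray, parallel to those of tray_low when flat.
- scoop_grip (a point): Where to hold the aluminium scoop (0.25 kg): on its upright block handle, 26 mm (along x) by 40 mm (along y), whose wooden part reaches from 64 to 124 mm above the scoop's underside; this point is 98 mm above the underside, on the block's axis. The scoop's open lip faces its -x; the handle stands at its back. z is up when the scoop stands flat.
- scoop_pan (a point): Middle of the scoop's flat underside, 50 mm in front (-x) of the handle's axis and 98 mm below scoop_grip; same axes. Outside the scoop is 112 mm wide (y), its thin lip edge lies at x = -75 mm, its back at x = +65 mm; floor 4 mm thick thinning to about 2 mm at the lip; side walls 37 mm high, their front edge raked from the floor at x = -65 to full height at x = -30 mm. The room for pieces runs from the lip to the handle's front face at x = 37 mm.
- bin: Open plywood bin, 180 (x) x 200 (y) x 75 mm high, walls and floor 8 mm thick, fixed to the bench. Origin: centre of its underside, z up.
- blank0_mid (a point): Centre of a turned blank (dark wood, about 30 g): round, 66 mm long (its x axis), 24 mm across, ends bevelled. It starts lying loose in the tray, across it; waxed and slippery (friction on tray and scoop about 0.24).
- blank1_mid (a point): Centre of a turned blank (mid-brown wood, about 30 g): round, 66 mm long (its x axis), 24 mm across, ends bevelled. It starts lying loose in the tray, across it; waxed and slippery (friction on tray and scoop about 0.24).
- blank2_mid (a point): Centre of a turned blank (dark wood, about 30 g): round, 66 mm long (its x axis), 24 mm across, ends bevelled. It starts lying loose in the tray, across it; waxed and slippery (friction on tray and scoop about 0.24).
- blank3_mid (a point): Centre of a turned blank (mid-brown wood, about 30 g): round, 66 mm long (its x axis), 24 mm across, ends bevelled. It starts lying loose in the tray, across it; waxed and slippery (friction on tray and scoop about 0.24).
- blank0: The same blank as blank0_mid; origin 12 mm to one side of its axis, on its surface.
- blank1: The same blank as blank1_mid; origin 12 mm to one side of its axis, on its surface.
- blank2: The same blank as blank2_mid; origin 12 mm to one side of its axis, on its surface.
- blank3: The same blank as blank3_mid; origin 12 mm to one side of its axis, on its surface.
- gouge: Bystander, to be left alone: turning gouge with wooden handle and flat steel blade, lying flat, 275 x 30 x 30 mm. Origin: about the middle of its underside as it lies.
- sanding_block: Bystander, to be left alone: cork sanding block 100 x 60 x 35 mm. Origin: about the middle of its underside as it lies.
- chuck_key: Bystander, to be left alone: steel T-shaped chuck key about 105 x 90 x 20 mm. Origin: about the middle of its underside as it lies.
- wax_jar: Bystander, to be left alone: jar with yellow cap, 64 across and 60 tall, in mm. Origin: about the middle of its underside as it lies.
- mallet: Bystander, to be left alone: wooden mallet about 230 long, lying on its side, its head across 72 mm. Origin: about the middle of its underside as it lies.
- tailstock_centre: Bystander, to be left alone: steel cone centre, standing, 60 across, its height 75 mm. Origin: about the middle of its underside as it lies.
- scoop: The scoop itself, same point and axes as scoop_pan.

How it is judged:
On the way, in this order (a step that is already met when the one before it is completed fails the run):
1. the tray's handle end has been raised (over 0.25 rad) and all four blanks lie piled at the low end (centres within about 105 mm of the low wall) (value of joint tray above 0.25 rad and x of each of blank0_mid, blank1_mid, blank2_mid, blank3_mid in the frame of tray_low below 0.105 m and distance between each of blank0_mid, blank1_mid, blank2_mid, blank3_mid and tray_low below 0.125 m), for 0.2 s.
2. all four blanks ride in the scoop together, lifted clear of the tray (grip over 0.17 m above the bench) (x of blank0_mid in the frame of scoop_pan between -0.078 and 0.045 m and y of blank0_mid in the frame of scoop_pan between -0.056 and 0.056 m and z of blank0_mid in the frame of scoop_pan between 0 and 0.075 m and x of blank1_mid in the frame of scoop_pan between -0.078 and 0.045 m and y of blank1_mid in the frame of scoop_pan between -0.056 and 0.056 m and z of blank1_mid in the frame of scoop_pan between 0 and 0.075 m and x of blank2_mid in the frame of scoop_pan between -0.078 and 0.045 m and y of blank2_mid in the frame of scoop_pan between -0.056 and 0.056 m and z of blank2_mid in the frame of scoop_pan between 0 and 0.075 m and x of blank3_mid in the frame of scoop_pan between -0.078 and 0.045 m and y of blank3_mid in the frame of scoop_pan between -0.056 and 0.056 m and z of blank3_mid in the frame of scoop_pan between 0 and 0.075 m and height (world z) of scoop_grip above 0.17 m), for 0.2 s.
3. all four blanks are in the bin (x of blank0_mid in the frame of bin between -0.084 and 0.084 m and y of blank0_mid in the frame of bin between -0.094 and 0.094 m and z of blank0_mid in the frame of bin between 0.005 and 0.075 m and x of blank1_mid in the frame of bin between -0.084 and 0.084 m and y of blank1_mid in the frame of bin between -0.094 and 0.094 m and z of blank1_mid in the frame of bin between 0.005 and 0.075 m and x of blank2_mid in the frame of bin between -0.084 and 0.084 m and y of blank2_mid in the frame of bin between -0.094 and 0.094 m and z of blank2_mid in the frame of bin between 0.005 and 0.075 m and x of blank3_mid in the frame of bin between -0.084 and 0.084 m and y of blank3_mid in the frame of bin between -0.094 and 0.094 m and z of blank3_mid in the frame of bin between 0.005 and 0.075 m), for 0.2 s.
At the end, for the whole second after the job is handed in: All four blanks lie at rest inside the bin, below its rim; the tray is flat on its cradle (tilt under 0.04 rad); the scoop is released, at rest and upright (within 0.1 rad) with its underside on the bench (within 8 mm) (all of step 3 and linear speed of each of blank0, blank1, blank2, blank3, scoop below 0.03 m/s and value of joint tray below 0.04 rad and angle between scoop_pan's own z axis and vertical below 0.1 rad and height (world z) of scoop_pan between -0.005 and 0.008 m); the robot touches nothing.
It fails at once if a bystander moved by more than 25 mm (distance of any of gouge, sanding_block, chuck_key, wax_jar, mallet, tailstock_centre from where it was at the start of the episode above 0.025 m).
It fails at once if the fingers press on a blank (over 1 N) (contact force between the fingers and blank0 above 1 N or contact force between the fingers and blank1 above 1 N or contact force between the fingers and blank2 above 1 N or contact force between the fingers and blank3 above 1 N).
It also fails if it takes over 72 s, if anything falls off the work surface, if the arm or the gripper's body presses on something with over 40 N, if the wrist force passes 120 N, or if a joint passes its speed limit or range.

### The arm

A 6-joint arm with a two-finger parallel gripper is mounted at the origin on the work surface. World frame = base frame: x ahead of the robot, y to its left, z up, the work surface at z = 0. Lengths are in m, angles in rad, forces in N, time in s.
With the tool pointing down it reaches from about 0.375 to 0.975 m from the base axis. Payload 3.8 kg.
Tool frame: the origin (TCP) lies at the centre of the arm's flange, where the gripper is bolted on; the fingertips stand 166 mm ahead of it and the grasp point (between the pads) lies 147 mm ahead of it; z points along the fingers, y is the direction in which the jaws open and shut (so a half turn about z gives the same grasp; the last joint's range is limited). The gripper opens to 88 mm and grips with 3 to 60 N. Pads are 18 mm wide; open, the fingers measure 123 mm over their backs; the gripper's body (75 mm by 187 mm) begins 45 mm behind the grasp point.
Start: joints at [-1.238, 0.264, 1.604, -0, 1.274, -0.037], TCP at [0.244, -0.629, 0.405] pointing down, gripper open.
Joint ranges: [-2.63, 2.63], [-0.94, 2.18], [0.31, 2.57], [-1.31, 4.45], [0, 2.66], [-2.55, 2.55]. Speed limits (rad/s): [2.57, 2.57, 3.14, 3.14, 3.14, 3.14].

### API

Orientations are given as a rotation vector (axis times angle).
In Python, from rig import sense, grab_frame, calibration, job_done gives the robot as it stands.
- The arm moves only by the shell command python3 -m handwheel 'ROWS' [FORCE]. ROWS is JSON, one flat list of numbers, 7 for each row, row after row: the shift along the tool's x, y, z in cm, then the turn, a rotation vector about the tool's x, y, z in degrees, then the closure, from 0 (fully open) to 1 (shut). In form: [dx, dy, dz, rx, ry, rz, claw, dx, dy, dz, rx, ry, rz, claw, ...]. A call has 1 to 20 rows; each row is the pose to reach, as a shift and turn from the pose commanded when the call began, along the tool's axes at that moment; what a row does not reach only later rows make up. A row lasts 1/10 s, in which the tool goes at most 50 mm and 8.59 degrees, less where a joint would pass 70% of its speed; a pose out of reach is approached as far as the arm can. A call with a gripper value outside its range is refused whole. The fingers move at their own pace and stop on an object; FORCE is the grip in N (left out, the last holds). Time passes only in rows, so rows that repeat a pose let the fingers close. It gives the time, the measured TCP pose, the force and the opening at its end, in the units of the state.
- sense(): the state, without advancing time (a new reading comes with each control period).
- grab_frame(name): name is "scene" or "top" or "wrist"; returns the picture (400x640x3 uint8, red, green, blue); there is no depth.
- calibration(name): a dict with "fov_y" (degrees; the focal length in pixels is half the picture's height over the tangent of half this angle, whatever the lens; pixels are square), "cx", "cy" (the principal point, pixels), "dist" ([k1, k2, p1, p2, k3] as OpenCV has them; the pictures are not rectified), "eye" and "attitude" of the camera in the world. Camera axes: x right, y down, z forward; pixel columns grow to the right and rows downward; lengths in m; the calibration is good to about 2 mm. A picture is of the moment at which its call begins: read the wrist's pose just before it. calibration takes no time and is no camera call; for the wrist camera it gives the pose at the moment of the call.
- job_done(): hands the job in, once; it reports no verdict.
The state is a dict: "time": time; "joint_pos": joint angles; "qd": joint speeds; "joint_torque": joint torques, N m; "ee_pos": TCP position; "tool_rot": TCP orientation; "force": force on the tool from outside, world axes, zero at the start; "moment": the same for the moment, N m; "gripper_width": finger opening in m.
Only numpy, scipy, OpenCV 4.12 (cv2) and the standard library are available. Lean on these libraries where they do the work, as an engineer would, in place of code of your own. Each camera call takes 0.05 s, during which the arm holds its last target.

## Working session

There is one attempt and no reset: what is moved stays moved. The work goes in short steps, Python scripts to look and compute and a shell command to move; the robot and the scene stay as the last step left them, time stands still between calls to the robot, and variables do not carry over. Pictures are saved under pics/ and viewed, and the job is handed in when it is done.

```bash
ls -la; mkdir -p pics
python3 - <<'E'
from rig import sense, grab_frame, calibration
import cv2
print(sense())
for n in ["scene","top","wrist"]:
    print(n,calibration(n))
    cv2.imwrite(f"pics/{n}0.png",grab_frame(n)[:,:,::-1])
E
```

```text
total 12
drwxr-xr-x  3 agent agent 4096 Dec  6 13:06 .
drwxr-xr-x 23 root  root  4096 Dec  6 13:06 ..
drwxr-xr-x  2 agent agent 4096 Dec  6 13:06 pics
{'time': 0.0, 'joint_pos': array([-1.23786825e+00,  2.64736502e-01,  1.60535445e+00,  1.54034308e-05,
        1.27368163e+00, -3.68776699e-02]), 'qd': array([ 0.00017058, -0.00057194, -0.00171359,  0.00093371, -0.00122028,
       -0.00189166]), 'joint_torque': array([ 4.27984865e-03, -5.02105522e+01, -3.56870234e+01,  7.32983672e-02,
        2.93486752e-02, -1.87642927e-04]), 'ee_pos': array([ 0.24387295, -0.62904471,  0.40340938]), 'tool_rot': array([-3.08592121e+00, -5.77181368e-01,  4.81816474e-04]), 'force': array([ 0.30579077,  0.14733316, -0.18710125]), 'moment': array([0.03428036, 0.01658604, 0.02083885]), 'gripper_width': 0.08811710292220643}
scene {'fov_y': 51.22297580352097, 'cx': 317.27088364738523, 'cy': 203.40328665538345, 'dist': array([0.03152771, 0.        , 0.        , 0.        , 0.        ]), 'eye': array([ 1.03390695, -0.77100891,  1.22998265]), 'attitude': array([-2.41923503, -0.64644432,  0.23329347])}
top {'fov_y': 45.66546107960067, 'cx': 318.79017582054877, 'cy': 203.63155482335713, 'dist': array([0.00999841, 0.        , 0.        , 0.        , 0.        ]), 'eye': array([ 0.461286  , -0.01604725,  1.84940803]), 'attitude': array([-2.19799535,  2.15853122, -0.07556906])}
wrist {'fov_y': 65.21106892860071, 'cx': 317.15808069240524, 'cy': 194.6085628936857, 'dist': array([-0.03726192,  0.        ,  0.        ,  0.        ,  0.        ]), 'eye': array([ 0.32249081, -0.59920232,  0.38461351]), 'attitude': array([ 2.35794383, -1.61512889, -0.27156071])}
```

View pics/scene0.png

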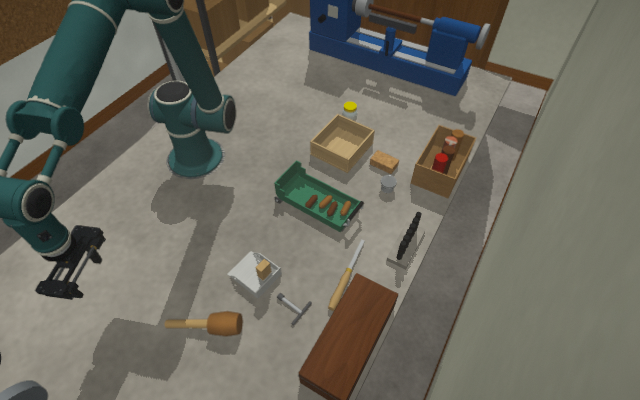

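View pics/top0.png

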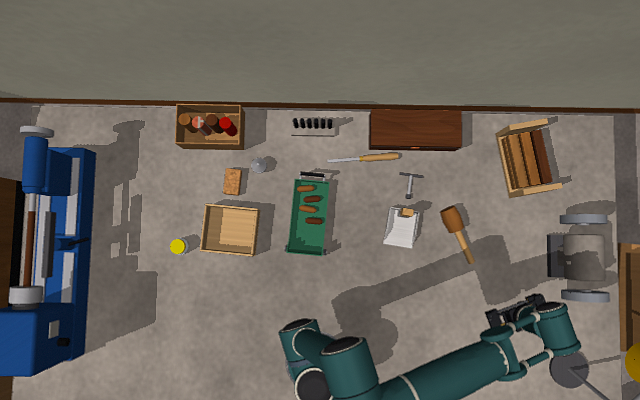

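View pics/wrist0.png

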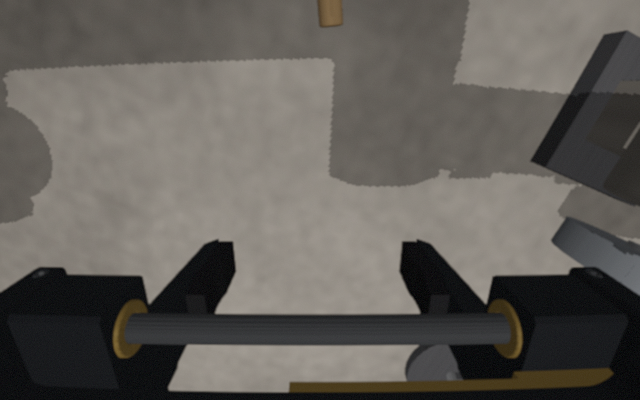

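Scene and top views show the tray at about (310,218) top px with its handle at the far end, the scoop at (402,228) with its handle on the far side, and the bin at (230,230). I'll zoom in and write the projection helpers.

```bash
cat > h.py <<'E'
import numpy as np, cv2
from scipy.spatial.transform import Rotation as R
from rig import sense, grab_frame, calibration
def KD(c):
    f=200/np.tan(np.radians(c["fov_y"])/2)
    return np.array([[f,0,c["cx"]],[0,f,c["cy"]],[0,0,1]]),np.array(c["dist"])
def back(c,uv,z):
    K,D=KD(c); p=cv2.undistortPoints(np.array([uv],float).reshape(-1,1,2),K,D)[:,0]
    d=R.from_rotvec(c["attitude"]).apply(np.c_[p,np.ones(len(p))]); e=np.array(c["eye"])
    return e+d*((z-e[2])/d[:,2])[:,None]
def proj(c,P):
    K,D=KD(c); Rm=R.from_rotvec(c["attitude"]).as_matrix().T
    return cv2.projectPoints(np.array(P,float).reshape(-1,3),cv2.Rodrigues(Rm)[0],-Rm@np.array(c["eye"]),K,D)[0][:,0]
def crop(im,x0,y0,x1,y1,s,fn):
    cv2.imwrite(fn,cv2.resize(im[y0:y1,x0:x1],None,fx=s,fy=s,interpolation=cv2.INTER_CUBIC))
E
python3 - <<'E'
from h import *
t=cv2.imread("pics/top0.png"); s=cv2.imread("pics/scene0.png")
crop(t,190,140,440,280,3.2,"pics/topz.png")
crop(s,215,100,415,250,4,"pics/scz.png")
crop(s,150,220,320,345,4,"pics/scz2.png")
E
```

```text
(no output)
```

View pics/topz.png

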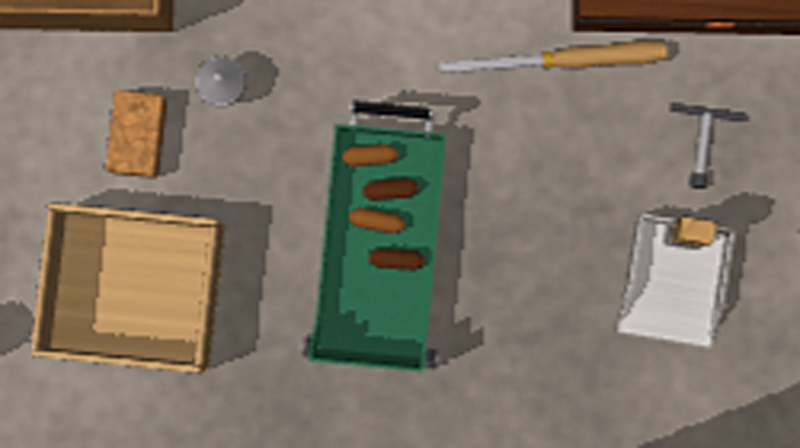

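View pics/scz.png

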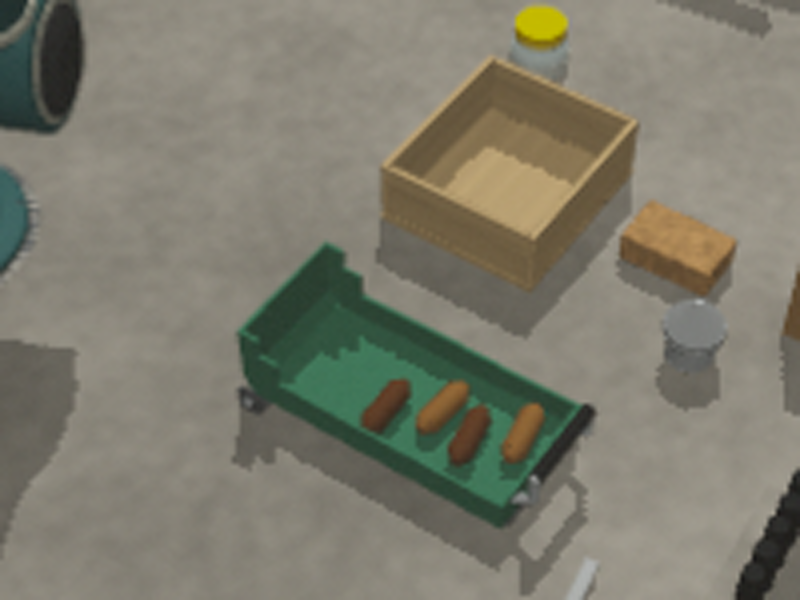

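View pics/scz2.png

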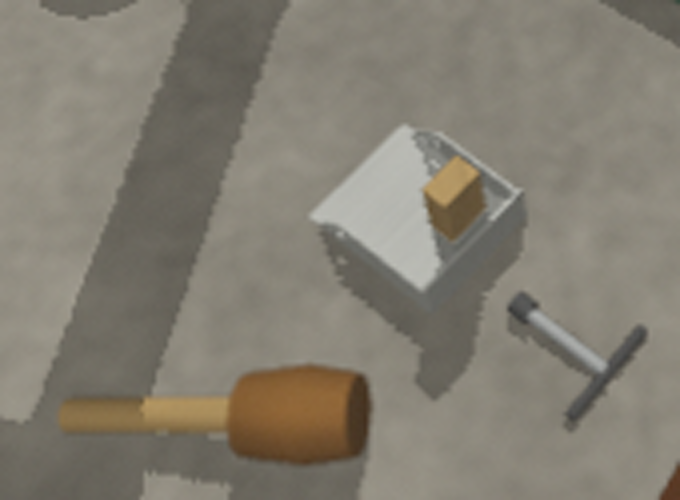

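```bash
cat > fit.py <<'E'
from h import *
from scipy.optimize import least_squares
ct,cs=calibration("top"),calibration("scene")
T=lambda X,Y:(190+X/3.2,140+Y/3.2)
S=lambda X,Y:(215+X/4,100+Y/4)
S2=lambda X,Y:(150+X/4,220+Y/4)
def fit(name,obs,x0,fz=0):
    def res(p):
        c,s=np.cos(p[2]),np.sin(p[2]); r=[]
        for cam,uv,q in obs:
            P=[p[0]+c*q[0]-s*q[1],p[1]+s*q[0]+c*q[1],q[2]]
            r+=list(proj(cam,P)[0]-uv)
        return np.array(r)
    o=least_squares(res,x0,loss="soft_l1"); print(name,o.x.round(4)); print(res(o.x).reshape(-1,2).round(1).tolist()); return o.x
fit("tray_low",[(ct,T(336,126),(.269,.067,.044)),(ct,T(443,135),(.269,-.067,.044)),(ct,T(308,358),(-.014,.067,.092)),(ct,T(424,369),(-.014,-.067,.092)),(ct,T(391,109),(.287,0,.077)),
 (cs,S(240,333),(-.014,-.067,.092)),(cs,S(328,246),(-.014,.067,.092)),(cs,S(590,408),(.287,.045,.076))],[.4,0,0])
fit("scoop_pan",[(ct,T(617,332),(-.075,.056,.002)),(ct,T(712,346),(-.075,-.056,.002)),(ct,T(640,214),(.065,.056,.037)),(ct,T(735,230),(.065,-.056,.037)),(ct,T(696,231),(.05,0,.124)),
 (cs,S2(405,125),(-.075,.056,.002)),(cs,S2(313,215),(-.075,-.056,.002)),(cs,S2(452,182),(.05,0,.124))],[.4,-.3,0])
fit("bin",[(ct,T(48,205),(.09,.1,.075)),(ct,T(220,218),(.09,-.1,.075)),(ct,T(200,370),(-.09,-.1,.075)),(ct,T(35,355),(-.09,.1,.075)),
 (cs,S(492,58),(-.09,.1,.075)),(cs,S(637,124),(.09,.1,.075)),(cs,S(534,238),(.09,-.1,.075)),(cs,S(383,166),(-.09,-.1,.075))],[.4,.3,0])
E
python3 fit.py
```

```text
tray_low [ 0.4246  0.047  -0.075 ]
[[-0.4, -1.5], [1.0, -1.1], [0.2, 0.3], [0.1, 0.2], [0.1, -0.4], [-0.7, -0.9], [-0.6, -1.9], [0.2, -0.3]]
scoop_pan [ 0.522  -0.3192 -0.1475]
[[0.5, -0.9], [-0.6, -0.5], [0.1, -0.2], [-0.5, -0.4], [0.7, -0.7], [-0.3, -0.7], [-1.2, -0.1], [-0.6, -1.2]]
bin [ 0.4965  0.3307 -0.0747]
[[0.6, -1.2], [-0.2, -0.4], [1.1, 0.2], [-0.7, -0.1], [-0.8, -1.5], [0.7, -1.5], [0.1, 0.3], [-1.1, -0.3]]
```

```bash
cat > mv.py <<'E'
from h import *
# desired tool: position, frame x' yaw psi, pitch th about y' (th>0: lip/front up) ; tool x=+y', y=+x', z=-z'
def rot(psi,th=0): return R.from_euler('z',psi)*R.from_euler('y',th)*R.from_matrix(np.array([[0,1,0],[1,0,0],[0,0,-1.]]))
def need(pos,psi,th=0,s=None):
    s=s or sense(); R0=R.from_rotvec(s["tool_rot"]); Rt=rot(psi,th)
    d=R0.inv().apply(np.array(pos)-s["ee_pos"])*100; r=np.degrees((R0.inv()*Rt).as_rotvec())
    print("shift cm",d.round(2),"turn deg",r.round(2))
def st():
    s=sense(); R0=R.from_rotvec(s["tool_rot"]); z=R0.as_matrix()
    print("t",round(s["time"],2),"ee",s["ee_pos"].round(4),"F",s["force"].round(1),"M",s["moment"].round(2),"w",round(s["gripper_width"],4),"q",s["joint_pos"].round(3))
    e=(R0*rot(0).inv()).as_euler('ZYX'); print("yaw,pitch,roll",e.round(4)); return s
E
python3 - <<'E'
from mv import *
st(); need([.711,.0255,.40],-.075)
E
```

```text
t 0.15 ee [ 0.2439 -0.6291  0.4037] F [-0.6 -0.3 -0.6] M [-0.04 -0.02 -0.  ] w 0.0883 q [-1.238  0.265  1.605 -0.     1.274 -0.037]
yaw,pitch,roll [-1.201   0.0017  0.    ]
shift cm [ 67.22 -44.15   0.45] turn deg [-9.000e-02 -6.000e-02 -6.452e+01]
```

```bash
python3 -m handwheel '[67.2,-44.2,0.4,0,0,-64.5,0, 67.2,-44.2,0.4,0,0,-64.5,0, 67.2,-44.2,0.4,0,0,-64.5,0, 67.2,-44.2,0.4,0,0,-64.5,0, 67.2,-44.2,0.4,0,0,-64.5,0, 67.2,-44.2,0.4,0,0,-64.5,0, 67.2,-44.2,0.4,0,0,-64.5,0, 67.2,-44.2,0.4,0,0,-64.5,0, 67.2,-44.2,0.4,0,0,-64.5,0, 67.2,-44.2,0.4,0,0,-64.5,0, 67.2,-44.2,0.4,0,0,-64.5,0, 67.2,-44.2,0.4,0,0,-64.5,0, 67.2,-44.2,0.4,0,0,-64.5,0, 67.2,-44.2,0.4,0,0,-64.5,0, 67.2,-44.2,0.4,0,0,-64.5,0, 67.2,-44.2,0.4,0,0,-64.5,0, 67.2,-44.2,0.4,0,0,-64.5,0, 67.2,-44.2,0.4,0,0,-64.5,0, 67.2,-44.2,0.4,0,0,-64.5,0, 67.2,-44.2,0.4,0,0,-64.5,0]'
python3 - <<'E'
from mv import *
st(); c=calibration("wrist"); im=grab_frame("wrist"); cv2.imwrite("pics/w1.png",im[:,:,::-1]); import pickle; pickle.dump(c,open("w1.pkl","wb"))
lo=np.array([.4246,.047,.014]); Rz=R.from_euler('z',-.075)
for q in [(.287,.045,.06),(.287,-.045,.06),(.269,.067,.03),(.269,-.067,.03)]:
    print(proj(c,lo+Rz.apply(q)).round(0))
E
```

```text
time: 2.15
ee_pos: [0.7101, 0.0241, 0.4007]
tool_rot: [-2.305, -2.134, 0.001]
force: [0.4, 0.0, -0.3]
gripper_width: 0.0884
t 2.15 ee [0.7101 0.0241 0.4007] F [ 0.4  0.  -0.3] M [-0.05 -0.06  0.04] w 0.0884 q [-1.000e-03  3.330e-01  1.523e+00 -0.000e+00  1.286e+00  7.600e-02]
yaw,pitch,roll [-0.0769  0.0005 -0.0004]
[[318. 128.]]
[[318. 214.]]
[[301. 104.]]
[[303. 222.]]
```

View pics/w1.png

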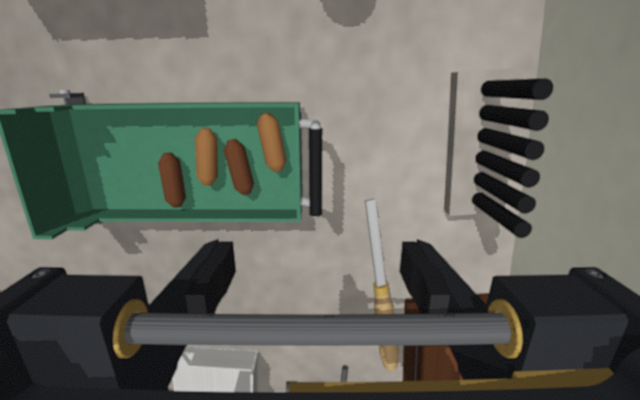

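The bar is at px (316,125)–(317,214), against a prediction of (318,128)–(318,214), so the fit holds to about 2 mm. I'll descend and grip.

```bash
python3 -m handwheel '[0.1,-0.1,5,0,0,0,0.5, 0.1,-0.1,10,0,0,0,0.5, 0.1,-0.1,15,0,0,0,0.5, 0.1,-0.1,17.9,0,0,0,0.5, 0.1,-0.1,17.9,0,0,0,0.5, 0.1,-0.1,17.9,0,0,0,1, 0.1,-0.1,17.9,0,0,0,1, 0.1,-0.1,17.9,0,0,0,1, 0.1,-0.1,17.9,0,0,0,1]' 25
python3 - <<'E'
from mv import *
st()
E
```

```text
time: 3.1
ee_pos: [0.7103, 0.0266, 0.2244]
tool_rot: [2.303, 2.135, 0.002]
force: [-8.2, 1.3, 5.3]
gripper_width: 0.0184
t 3.1 ee [0.7103 0.0266 0.2244] F [-8.2  1.3  5.3] M [0.   1.22 0.03] w 0.0184 q [0.002 0.477 1.667 0.    0.996 0.078]
yaw,pitch,roll [-0.0754 -0.0018  0.0002]
```

```bash
python3 -m handwheel '[0,0,0,0,0,0,1, 0,0,0,0,0,0,1, 0,0,0,0,0,0,1]' 25
python3 - <<'E'
from mv import *
st(); cv2.imwrite("pics/w2.png",grab_frame("wrist")[:,:,::-1])
E
```

```text
time: 3.4
ee_pos: [0.7088, 0.0269, 0.2234]
tool_rot: [-2.302, -2.135, 0.004]
force: [-7.7, 0.2, 6.9]
gripper_width: 0.013
t 3.4 ee [0.7088 0.0269 0.2234] F [-7.7  0.2  6.9] M [-0.    1.13 -0.  ] w 0.013 q [0.003 0.477 1.669 0.    0.999 0.078]
yaw,pitch,roll [-0.0751  0.0032 -0.0002]
```

View pics/w2.png

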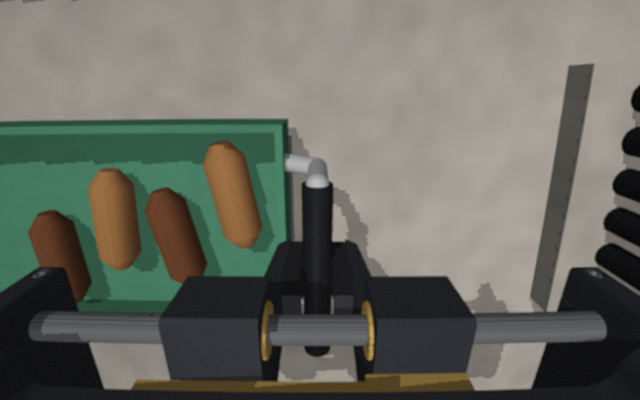

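```bash
python3 -m handwheel '[0,-0.5,-0.7,-1.4,0,0,1, 0,-1.08,-1.41,-2.87,0,0,1, 0,-1.6,-2.1,-4.3,0,0,1, 0,-2.23,-2.76,-5.73,0,0,1, 0,-2.23,-2.76,-5.73,0,0,1, 0,-2.23,-2.76,-5.73,0,0,1, 0,-2.23,-2.76,-5.73,0,0,1, 0,-2.23,-2.76,-5.73,0,0,1, 0,-3.45,-4.05,-8.59,0,0,1, 0,-3.45,-4.05,-8.59,0,0,1, 0,-4.72,-5.29,-11.46,0,0,1, 0,-4.72,-5.29,-11.46,0,0,1, 0,-7.46,-7.55,-17.19,0,0,1, 0,-7.46,-7.55,-17.19,0,0,1]' 25
python3 - <<'E'
from mv import *
st(); cv2.imwrite("pics/w3.png",grab_frame("wrist")[:,:,::-1]); crop(grab_frame("scene")[:,:,::-1],215,50,415,200,4,"pics/s3.png")
E
```

```text
time: 4.85
ee_pos: [0.6339, 0.0324, 0.2981]
tool_rot: [2.13, 1.976, 0.3]
force: [-4.4, -0.0, -4.1]
gripper_width: 0.0132
t 4.85 ee [0.6339 0.0324 0.2981] F [-4.4 -0.  -4.1] M [-0.04  0.7   0.07] w 0.0132 q [ 0.02   0.19   1.916 -0.042  0.736  0.121]
yaw,pitch,roll [-7.460e-02 -3.016e-01 -3.000e-04]
```

View pics/w3.png

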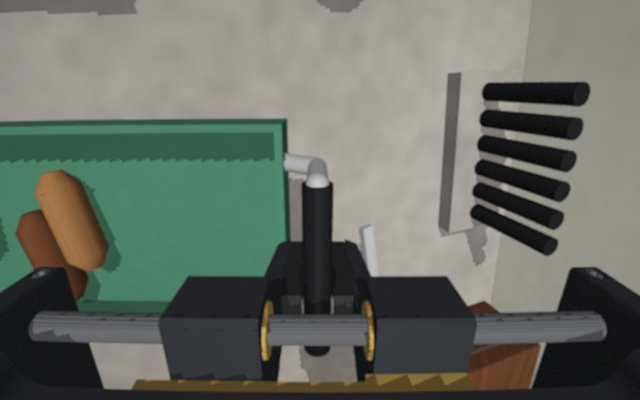

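View pics/s3.png

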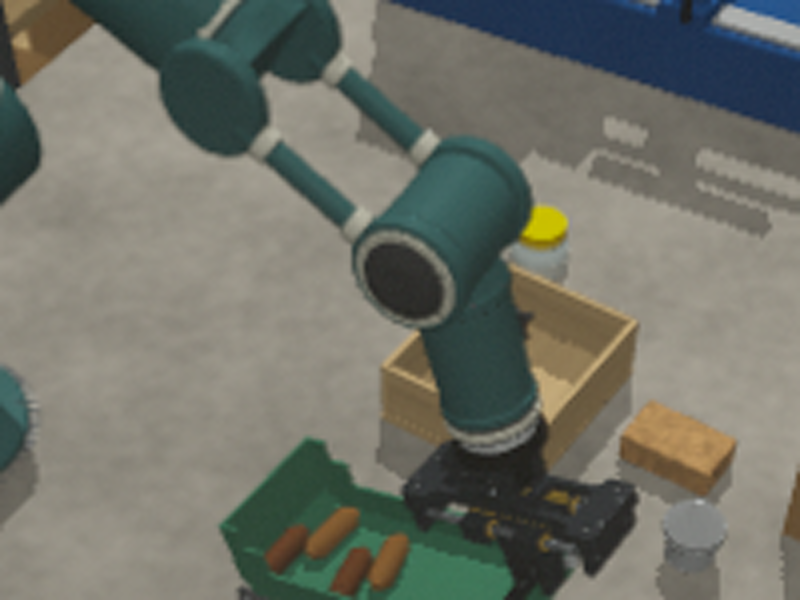

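```bash
python3 -m handwheel '[0,-1.08,-1.41,-2.87,0,0,1, 0,-2.23,-2.76,-5.73,0,0,1, 0,-2.23,-2.76,-5.73,0,0,1, 0,-2.23,-2.76,-5.73,0,0,1, 0,-3.45,-4.05,-8.59,0,0,1, 0,-4.72,-5.29,-11.46,0,0,1, 0,-4.72,-5.29,-11.46,0,0,1, 0,-4.72,-5.29,-11.46,0,0,1]' 25
python3 - <<'E'
from mv import *
st(); cv2.imwrite("pics/t4.png",grab_frame("top")[:,:,::-1]); crop(grab_frame("scene")[:,:,::-1],215,50,415,200,4,"pics/s4.png")
E
```

```text
time: 5.75
ee_pos: [0.5752, 0.0368, 0.3334]
tool_rot: [2.007, 1.861, 0.473]
force: [-3.6, 0.4, -5.8]
gripper_width: 0.0129
t 5.75 ee [0.5752 0.0368 0.3334] F [-3.6  0.4 -5.8] M [0.01 0.98 0.04] w 0.0129 q [ 0.037 -0.     2.08  -0.1    0.569  0.183]
yaw,pitch,roll [-0.0754 -0.4979 -0.    ]
```

View pics/s4.png

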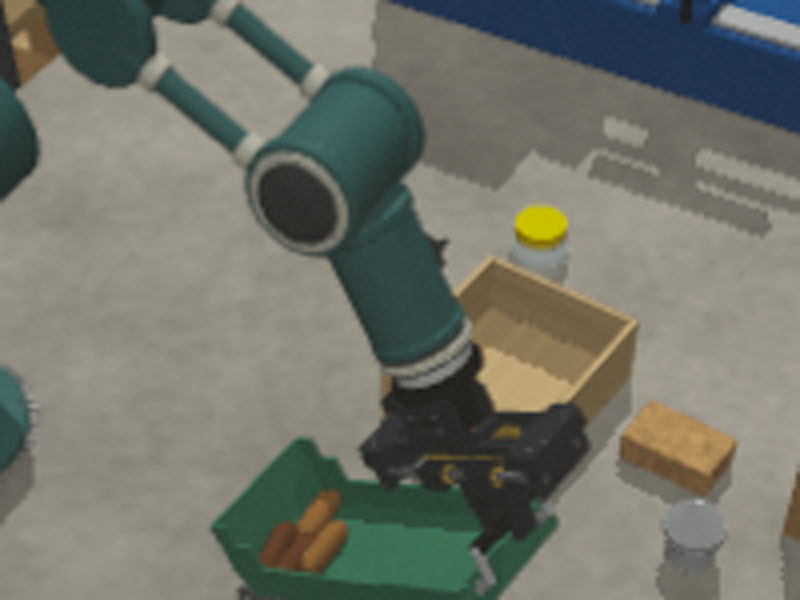

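```bash
python3 -m handwheel '[0,0,0,0,0,0,1, 0,0,0,0,0,0,1, 0,0,0,0,0,0,1, 0,0.5,0.7,1.43,0,0,1, 0,1.01,1.46,2.87,0,0,1, 0,1.94,2.97,5.73,0,0,1, 0,2.8,4.52,8.59,0,0,1, 0,3.58,6.12,11.46,0,0,1, 0,4.28,7.75,14.32,0,0,1, 0,4.89,9.41,17.19,0,0,1, 0,5.43,11.11,20.05,0,0,1, 0,5.87,12.83,22.92,0,0,1, 0,6.23,14.56,25.78,0,0,1, 0,6.38,15.5,27.2,0,0,1, 0,6.51,16.2,28.5,0,0,1, 0,6.51,16.2,28.5,0,0,1]' 25
python3 - <<'E'
from mv import *
st(); crop(grab_frame("scene")[:,:,::-1],215,50,415,200,4,"pics/s5.png");crop(grab_frame("top")[:,:,::-1],190,140,440,280,3.2,"pics/t5.png")
E
```

```text
time: 7.45
ee_pos: [0.709, 0.0267, 0.2223]
tool_rot: [-2.301, -2.134, 0.005]
force: [-12.9, 0.9, 2.0]
gripper_width: 0.0125
t 7.45 ee [0.709  0.0267 0.2223] F [-12.9   0.9   2. ] M [-0.    1.86  0.03] w 0.0125 q [0.003 0.479 1.668 0.    0.999 0.078]
yaw,pitch,roll [-0.0753  0.0043 -0.0002]
```

View pics/t5.png

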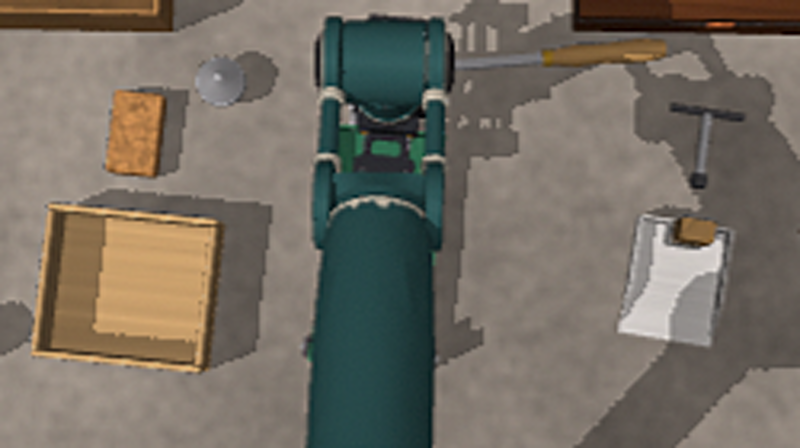

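View pics/s5.png

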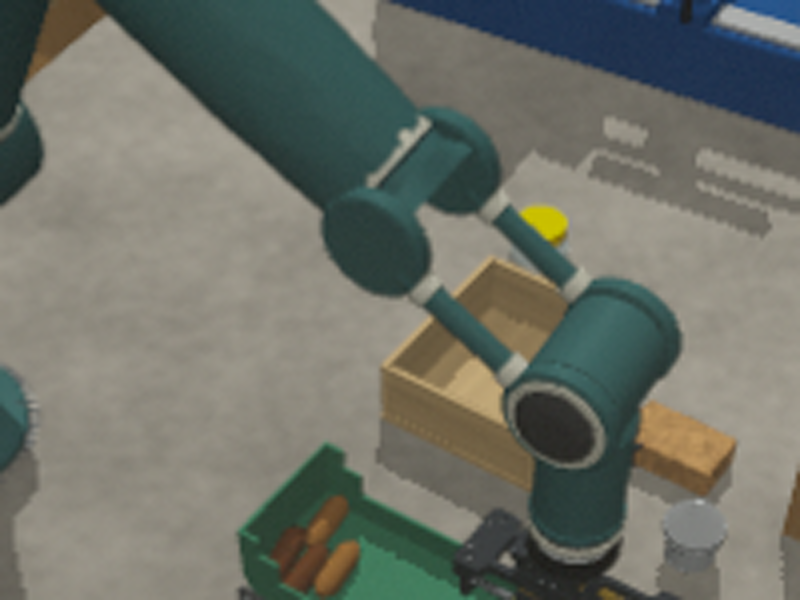

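```bash
python3 -m handwheel '[0,0,0,0,0,0,0.4, 0,0,0,0,0,0,0.4, 0,0,0,0,0,0,0.4, 0,0,-3,0,0,0,0.4, 0,0,-8,0,0,0,0.4, 0,0,-13,0,0,0,0, -5,-1.5,-17.5,0,0,0,0, -10,-3,-17.5,0,0,4.1,0, -15,-4.5,-17.5,0,0,4.1,0, -20,-6,-17.5,0,0,4.1,0, -25,-7.5,-17.5,0,0,4.1,0, -30,-9,-17.5,0,0,4.1,0, -34,-10.5,-17.5,0,0,4.1,0, -36.3,-11.1,-17.5,0,0,4.1,0, -36.3,-11.1,-17.5,0,0,4.1,0, -36.3,-11.1,-17.5,0,0,4.1,0]' 25
python3 - <<'E'
from mv import *
st(); c=calibration("wrist"); im=grab_frame("wrist"); cv2.imwrite("pics/w6.png",im[:,:,::-1]); import pickle; pickle.dump(c,open("w6.pkl","wb"))
lo=np.array([.522,-.3192,0]); Rz=R.from_euler('z',-.1475)
for q in [(-.075,.056,.002),(-.075,-.056,.002),(.065,.056,.037),(.065,-.056,.037),(.063,.02,.124),(.063,-.02,.124),(.037,.02,.124),(.037,-.02,.124)]:
    print(q,proj(c,lo+Rz.apply(q)).round(0))
crop(grab_frame("top")[:,:,::-1],190,140,440,280,3.2,"pics/t6.png")
E
```

```text
time: 9.15
ee_pos: [0.5711, -0.3283, 0.3989]
tool_rot: [2.377, 2.046, 0.005]
force: [0.1, 0.8, -0.1]
gripper_width: 0.0879
t 9.15 ee [ 0.5711 -0.3283  0.3989] F [ 0.1  0.8 -0.1] M [-0.04 -0.01  0.  ] w 0.0879 q [-0.56   0.235  1.65   0.002  1.25  -0.411]
yaw,pitch,roll [-0.1495 -0.0061 -0.0007]
(-0.075, 0.056, 0.002) [[209. 112.]]
(-0.075, -0.056, 0.002) [[219. 201.]]
(0.065, 0.056, 0.037) [[329. 113.]]
(0.065, -0.056, 0.037) [[328. 211.]]
(0.063, 0.02, 0.124) [[331. 166.]]
(0.063, -0.02, 0.124) [[330. 210.]]
(0.037, 0.02, 0.124) [[300. 166.]]
(0.037, -0.02, 0.124) [[301. 210.]]
```

View pics/w6.png

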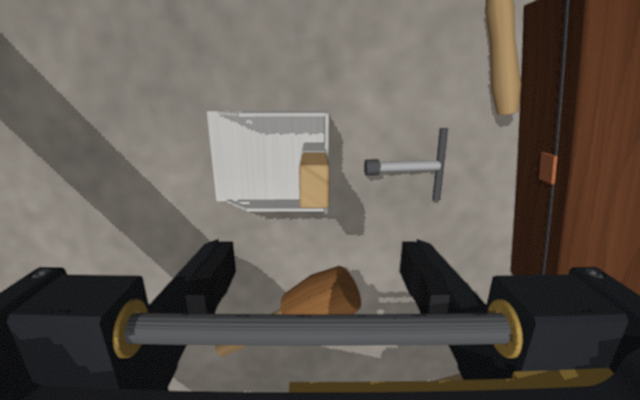

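View pics/t6.png

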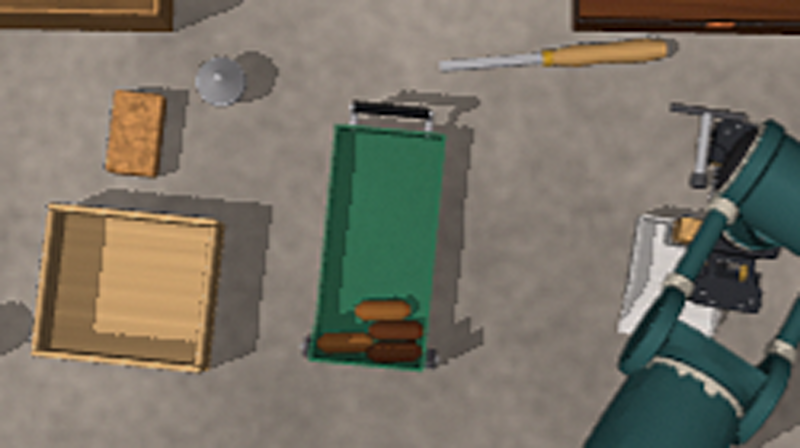

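Run:
```python
from h import *
c=calibration("top"); im=grab_frame("top"); cv2.imwrite("pics/t6f.png",im[:,:,::-1])
crop(im[:,:,::-1],280,220,335,260,14,"pics/t6z.png")
lo=np.array([.4240,.0475,.014]); Rz=R.from_euler('z',-.075)
for z in (.026,.036):
  for uv in [(347,343),(395,352),(396,328),(383,308),(318,343),(423,352),(423,328)]:
    print(z,uv,(Rz.inv().apply(back(c,(190+uv[0]/3.2,140+uv[1]/3.2),z)-lo)*1000).round(0))
```

```text
0.026 (347, 343) [[ 8. 27. 12.]]
0.026 (395, 352) [[  2. -31.  12.]]
0.026 (396, 328) [[ 31. -29.  12.]]
0.026 (383, 308) [[ 53. -12.  12.]]
0.026 (318, 343) [[ 4. 62. 12.]]
0.026 (423, 352) [[  5. -64.  12.]]
0.026 (423, 328) [[ 34. -61.  12.]]
0.036 (347, 343) [[ 8. 27. 22.]]
0.036 (395, 352) [[  3. -31.  22.]]
0.036 (396, 328) [[ 31. -29.  22.]]
0.036 (383, 308) [[ 53. -12.  22.]]
0.036 (318, 343) [[ 5. 61. 22.]]
0.036 (423, 352) [[  6. -64.  22.]]
0.036 (423, 328) [[ 34. -61.  22.]]
```

View pics/t6z.png

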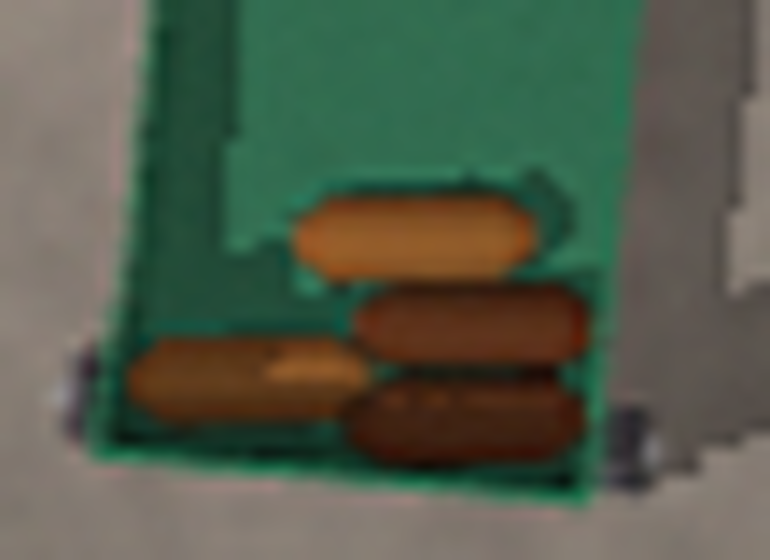

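Blanks lie at tray x ≈ 8, 2, 31 and 53 mm; they span the full width of the tray, so the scooping will need care. The scoop's handle block is at wrist px (300–329, 152–208), as predicted, so I'll grip it.

```bash
python3 -m handwheel '[0.2,0,4,0.35,0,0,0, 0.2,0,8,0.35,0,0,0, 0.2,0,12,0.35,0,0,0, 0.2,0,15,0.35,0,0,0, 0.2,0,15,0.35,0,0,0, 0.2,0,15,0.35,0,0,0.5, 0.2,0,15,0.35,0,0,1, 0.2,0,15,0.35,0,0,1, 0.2,0,15,0.35,0,0,1, 0.2,0,15,0.35,0,0,1, 0.2,0,15,0.35,0,0,1, 0.2,0,15,0.35,0,0,1, 0.2,0,15,0.35,0,0,1]' 58
python3 - <<'E'
from mv import *
st(); cv2.imwrite("pics/w7.png",grab_frame("wrist")[:,:,::-1])
E
```

```text
time: 10.6
ee_pos: [0.5714, -0.325, 0.2475]
tool_rot: [-2.376, -2.05, 0.004]
force: [-0.2, 0.2, 0.2]
gripper_width: 0.0265
t 10.6 ee [ 0.5714 -0.325   0.2475] F [-0.2  0.2  0.2] M [-0.01  0.08 -0.02] w 0.0265 q [-5.550e-01  3.650e-01  1.779e+00 -1.000e-03  1.001e+00 -4.070e-01]
yaw,pitch,roll [-0.147   0.0038  0.0003]
```

View pics/w7.png

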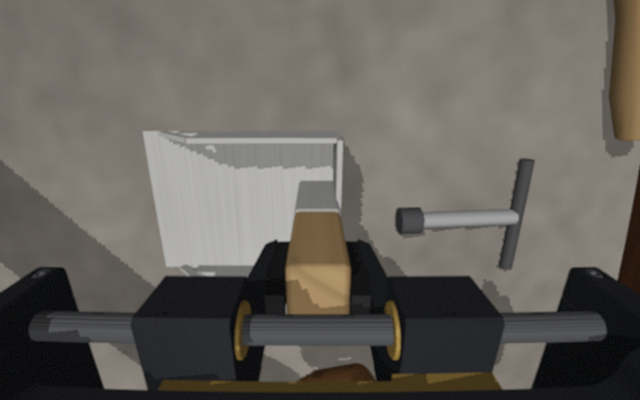

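```bash
cat >> mv.py <<'E'
LO=np.array([.4240,.0475,0]); PS=-.075
def scoopT(lip,y,clear,th=0):
    # lip x in tray frame, y of pan centre, clearance of lip underside over tray floor, pitch th (lip up +), rotate about lip
    v=R.from_euler('y',th).apply([.125,0,.2475]) # TCP from lip edge (underside)
    return LO+R.from_euler('z',PS).apply([lip+v[0],y,.014+clear+v[2]])
E
python3 - <<'E'
from mv import *
print(scoopT(.095,-.002,.09)); need(scoopT(.095,-.002,.09),PS)
E
```

```text
[0.64323168 0.02902109 0.3515    ]
shift cm [ 36.07   1.88 -10.4 ] turn deg [-0.21 -0.02 -4.12]
```

```bash
python3 -m handwheel '[0,0,-2,0,0,0,1, 0,0,-6,0,0,0,1, 0,0,-10.4,0,0,0,1, 4,0.2,-10.4,-0.2,0,-0.5,1, 8,0.4,-10.4,-0.2,0,-1,1, 12,0.6,-10.4,-0.2,0,-1.5,1, 16,0.8,-10.4,-0.2,0,-2,1, 20,1,-10.4,-0.2,0,-2.5,1, 24,1.2,-10.4,-0.2,0,-3,1, 28,1.5,-10.4,-0.2,0,-3.5,1, 32,1.7,-10.4,-0.2,0,-4,1, 35,1.8,-10.4,-0.2,0,-4.1,1, 36.1,1.9,-10.4,-0.2,0,-4.1,1, 36.1,1.9,-10.4,-0.2,0,-4.1,1, 36.1,1.9,-10.4,-0.2,0,-4.1,1]' 58
python3 - <<'E'
from mv import *
st(); c=calibration("wrist");cv2.imwrite("pics/w8.png",grab_frame("wrist")[:,:,::-1])
import pickle; pickle.dump(c,open("w8.pkl","wb"))
need(scoopT(.095,-.002,.004),PS)
Rz=R.from_euler('z',PS); lo=LO+[0,0,.014]
for q in [(.269,.067,.03),(0,.063,0),(.265,.063,0),(.1,.067,.03)]: print(q,proj(c,lo+Rz.apply(q)).round(0))
s=sense(); Rt=R.from_rotvec(s["tool_rot"])*rot(0).inv(); o=s["ee_pos"]+Rt.apply([-.05,0,-.2475])
for q in [(-.075,.056,.002),(.065,.056,.037)]: print(q,proj(c,o+Rt.apply(q)).round(0))
E
```

```text
time: 12.15
ee_pos: [0.6433, 0.0287, 0.3509]
tool_rot: [-2.303, -2.136, 0.002]
force: [0.4, -1.0, -3.8]
gripper_width: 0.0255
t 12.15 ee [0.6433 0.0287 0.3509] F [ 0.4 -1.  -3.8] M [-0.1  -0.12  0.01] w 0.0255 q [ 6.000e-03  2.430e-01  1.731e+00 -1.000e-03  1.169e+00  8.100e-02]
yaw,pitch,roll [-0.0751  0.0012 -0.0006]
shift cm [ 0.09 -0.01  8.56] turn deg [-0.05  0.03 -0.06]
(0.269, 0.067, 0.03) [[373. 105.]]
(0, 0.063, 0) [[ 99. 109.]]
(0.265, 0.063, 0) [[363. 108.]]
(0.1, 0.067, 0.03) [[184. 106.]]
(-0.075, 0.056, 0.002) [[145. 130.]]
(0.065, 0.056, 0.037) [[343. 137.]]
```

View pics/w8.png

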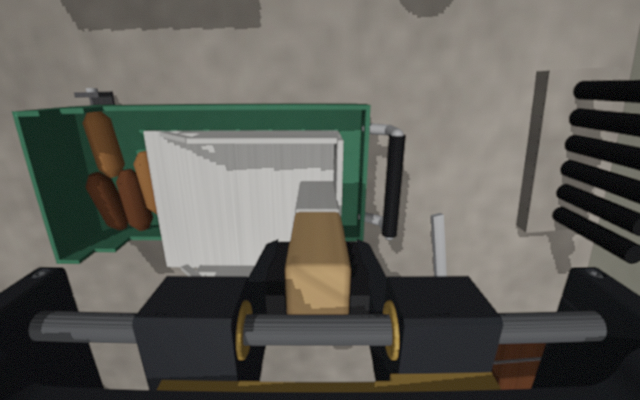

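Run:
```python
from mv import *
import pickle
c=pickle.load(open("w8.pkl","rb")); Rz=R.from_euler('z',PS); lo=LO+[0,0,.014]
for q in [(-.014,.067,.078),(-.014,-.067,.078),(.287,.045,.06),(.287,-.04,.06),(.269,.067,.03),(.265,.0,.03)]: print(q,proj(c,lo+Rz.apply(q)).round(1))
im=cv2.imread("pics/w8.png"); crop(im,0,80,110,280,3,"pics/a.png"); crop(im,320,90,430,260,3.5,"pics/b.png")
c6=calibration("top")
im=cv2.imread("pics/t6f.png")
for q in [(.269,.067,.03),(.269,-.067,.03),(-.014,.067,.078),(-.014,-.067,.078)]:
    p=proj(c6,lo+Rz.apply(q))[0]; print(p.round(1)); cv2.circle(im,tuple(np.round(p).astype(int)),0,(0,0,255),-1)
crop(im,280,170,340,265,6,"pics/c.png")
```

```text
(-0.014, 0.067, 0.078) [[ 15.2 111.8]]
(-0.014, -0.067, 0.078) [[ 59.8 263.7]]
(0.287, 0.045, 0.06) [[399.4 134.8]]
(0.287, -0.04, 0.06) [[391.5 229. ]]
(0.269, 0.067, 0.03) [[372.8 105. ]]
(0.265, 0.0, 0.03) [[364.8 177.5]]
[294.5 178. ]
[329.3 181.3]
[286.3 252.3]
[322.5 255.7]
```

View pics/a.png

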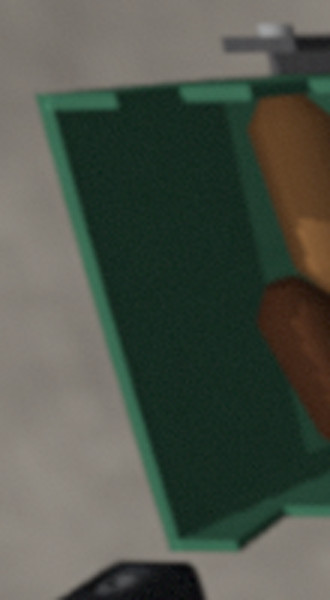

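View pics/b.png

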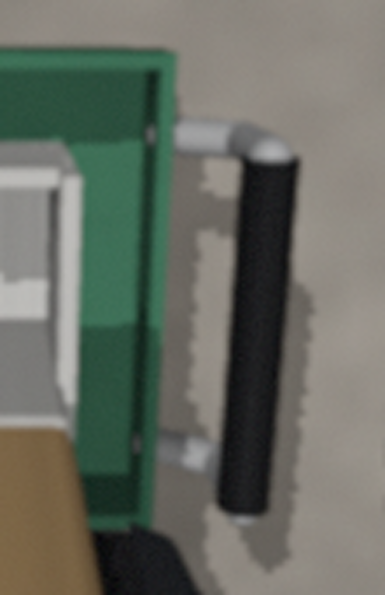

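View pics/c.png

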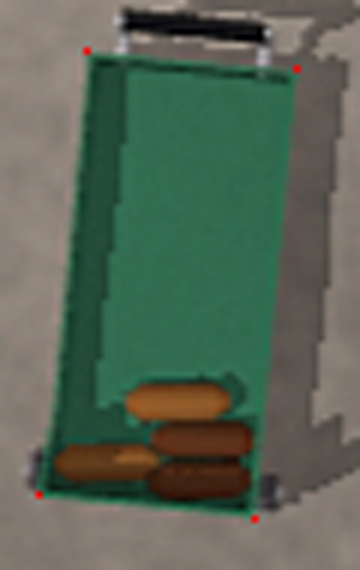

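```bash
sed -i 's/LO=np.array(\[.4240/LO=np.array([.4225/' mv.py; python3 -m handwheel '[-0.1,0,3,0,0,0,1, -0.1,0,6,0,0,0,1, -0.1,0,7.5,0,0,0,1, -0.1,0,8.4,0,0,0,1, -0.1,0,8.8,0,0,0,1, -0.1,0,8.9,0,0,0,1, -0.1,0,8.9,0,0,0,1]' 58
python3 - <<'E'
from mv import *
s=st(); need(scoopT(.075,-.004,0),PS); crop(grab_frame("scene")[:,:,::-1],215,50,415,200,4,"pics/s9.png")
cv2.imwrite("pics/w9.png",grab_frame("wrist")[:,:,::-1])
E
```

```text
time: 12.9
ee_pos: [0.6441, 0.0283, 0.2638]
tool_rot: [2.303, 2.135, 0.003]
force: [-0.4, -1.0, -3.2]
gripper_width: 0.0257
t 12.9 ee [0.6441 0.0283 0.2638] F [-0.4 -1.  -3.2] M [ 0.01 -0.15 -0.01] w 0.0257 q [0.005 0.324 1.801 0.    1.015 0.08 ]
yaw,pitch,roll [-0.0754 -0.002   0.0005]
shift cm [-0.15 -2.24  0.22] turn deg [ 0.12 -0.03 -0.02]
```

View pics/s9.png

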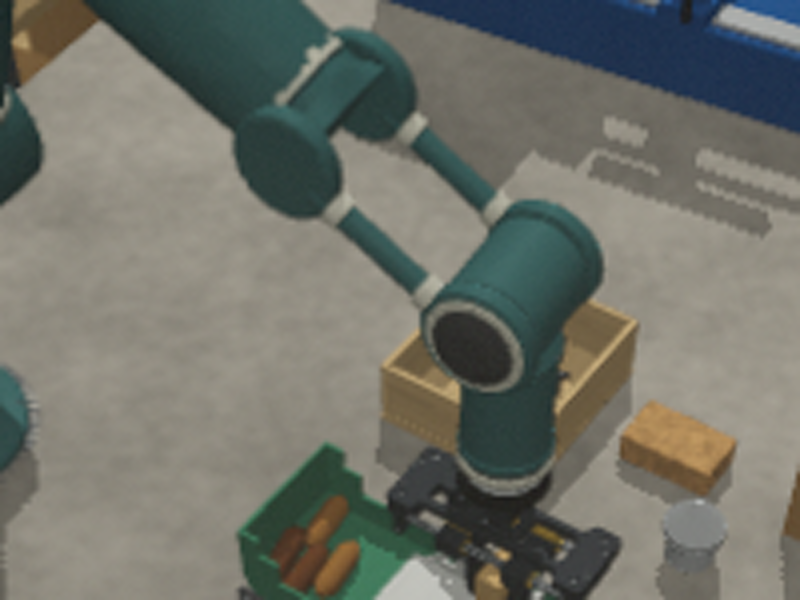

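View pics/w9.png

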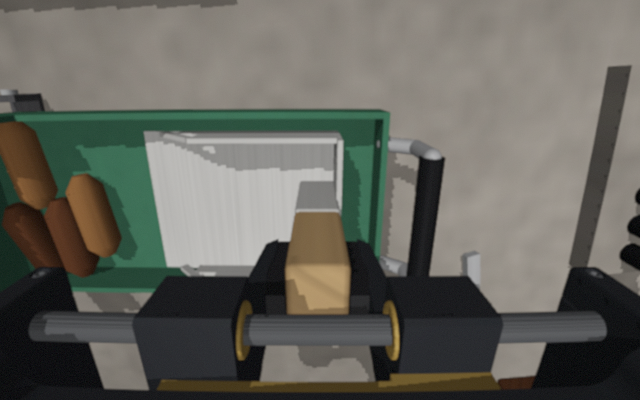

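Run:
```python
from mv import *
for a in [(.08,-.005,.000,-.02),(.06,-.005,-.0005,-.02),(.03,-.005,-.0005,-.02),(.015,-.005,-.0005,-.02)]:
    need(scoopT(*a),PS,a[3])
```

```text
shift cm [-0.26 -2.24 -0.  ] turn deg [-1.01 -0.03 -0.01]
shift cm [-0.26 -4.24  0.04] turn deg [-1.01 -0.03 -0.01]
shift cm [-0.26 -7.24  0.04] turn deg [-1.01 -0.03 -0.01]
shift cm [-0.26 -8.74  0.03] turn deg [-1.01 -0.03 -0.01]
```

```bash
python3 -m handwheel '[-0.25,-0.7,0,-1,0,0,1, -0.25,-1.5,0,-1,0,0,1, -0.25,-2.2,0,-1,0,0,1, -0.25,-2.8,0.05,-1,0,0,1, -0.25,-3.4,0.05,-1,0,0,1, -0.25,-4,0.05,-1,0,0,1, -0.25,-4.5,0.05,-1,0,0,1, -0.25,-5,0.05,-1,0,0,1]' 58
python3 - <<'E'
from mv import *
s=st(); cv2.imwrite("pics/w10.png",grab_frame("wrist")[:,:,::-1])
for a in [(.03,-.005,-.0005,-.02),(.015,-.005,-.0005,-.02)]:
    need(scoopT(*a),PS,a[3])
E
```

```text
time: 13.8
ee_pos: [0.5937, 0.0297, 0.2633]
tool_rot: [2.293, 2.127, 0.022]
force: [2.2, -0.4, 5.3]
gripper_width: 0.0257
t 13.8 ee [0.5937 0.0297 0.2633] F [ 2.2 -0.4  5.3] M [0.03 0.28 0.02] w 0.0257 q [ 8.00e-03  2.33e-01  1.92e+00 -1.00e-03  9.69e-01  8.40e-02]
yaw,pitch,roll [-0.0752 -0.0199  0.0005]
shift cm [-0.01 -2.13 -0.08] turn deg [-0.08 -0.03 -0.01]
shift cm [-0.01 -3.63 -0.11] turn deg [-0.08 -0.03 -0.01]
```

View pics/w10.png

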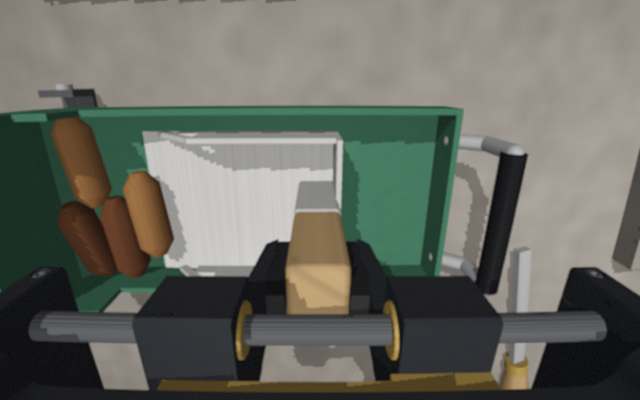

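```bash
python3 -m handwheel '[0,-0.5,0,0,0,0,1, 0,-1,0,0,0,0,1, 0,-1.5,0,0,0,0,1, 0,-2,0,0,0,0,1, 0,-2.5,0,0,0,0,1, 0,-3,0,0,0,0,1, 0,-3,0,0,0,0,1]' 58
python3 - <<'E'
from mv import *
s=st(); cv2.imwrite("pics/w11.png",grab_frame("wrist")[:,:,::-1])
for a in [(.03,-.005,-.0005,-.02),(.01,-.005,-.0005,-.02)]:
    need(scoopT(*a),PS,a[3])
E
```

```text
time: 14.55
ee_pos: [0.5636, 0.032, 0.263]
tool_rot: [2.293, 2.127, 0.021]
force: [2.7, -1.0, 7.3]
gripper_width: 0.0258
t 14.55 ee [0.5636 0.032  0.263 ] F [ 2.7 -1.   7.3] M [0.13 0.7  0.03] w 0.0258 q [ 1.300e-02  1.810e-01  1.984e+00 -1.000e-03  9.570e-01  8.900e-02]
yaw,pitch,roll [-0.0752 -0.0195  0.0006]
shift cm [-0.02  0.81 -0.04] turn deg [-0.04 -0.03 -0.01]
shift cm [-0.02 -1.19 -0.08] turn deg [-0.04 -0.03 -0.01]
```

View pics/w11.png

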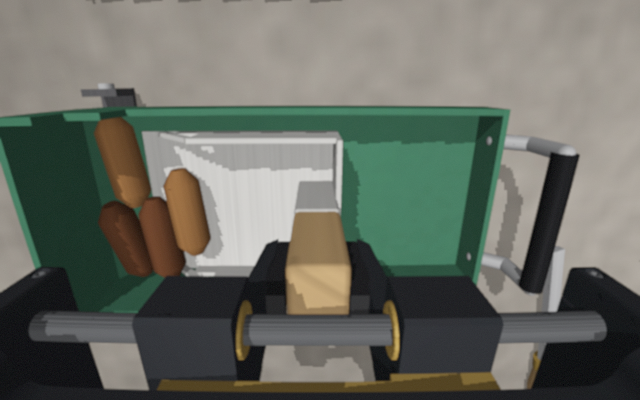

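```bash
python3 -m handwheel '[-0.2,-0.3,0,0,0,0,1, -0.2,-0.6,0,0,0,0,1, -0.2,-0.9,0,0,0,0,1, -0.2,-1.2,0,0,0,0,1, -0.2,-1.2,0,0,0,0,1]' 58
python3 - <<'E'
from mv import *
s=st(); cv2.imwrite("pics/w12.png",grab_frame("wrist")[:,:,::-1])
for a in [(.01,-.005,-.0005,-.02)]:
    need(scoopT(*a),PS,a[3])
E
```

```text
time: 15.1
ee_pos: [0.5525, 0.0317, 0.2634]
tool_rot: [2.293, 2.126, 0.026]
force: [3.3, 4.5, 7.5]
gripper_width: 0.0254
t 15.1 ee [0.5525 0.0317 0.2634] F [3.3 4.5 7.5] M [0.66 0.34 0.04] w 0.0254 q [1.200e-02 1.600e-01 2.008e+00 1.000e-03 9.510e-01 8.700e-02]
yaw,pitch,roll [-0.0755 -0.022   0.0026]
shift cm [ 0.1  -0.08 -0.01] turn deg [ 0.11 -0.15 -0.03]
```

View pics/w12.png

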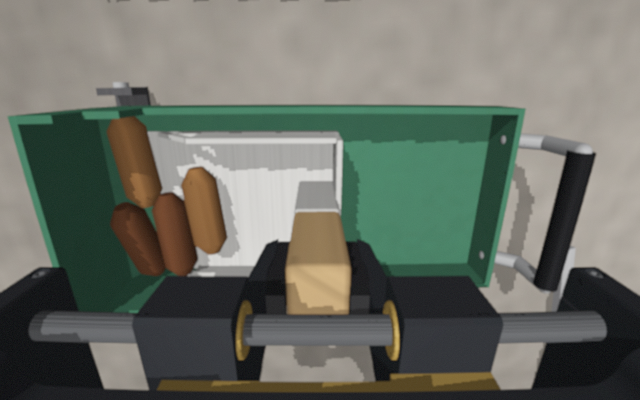

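```bash
python3 -m handwheel '[0.05,-0.3,0,0,0,0,1, 0.05,-0.6,0,0,0,0,1, 0.05,-0.9,0,0,0,0,1, 0.05,-0.9,0,0,0,0,1]' 58
python3 - <<'E'
from mv import *
s=st(); cv2.imwrite("pics/w13.png",grab_frame("wrist")[:,:,::-1])
for a in [(.0,-.005,-.0005,-.02)]:
    need(scoopT(*a),PS,a[3])
E
```

```text
time: 15.55
ee_pos: [0.5435, 0.0326, 0.2633]
tool_rot: [2.293, 2.126, 0.026]
force: [3.0, 2.2, 9.6]
gripper_width: 0.0258
t 15.55 ee [0.5435 0.0326 0.2633] F [3.  2.2 9.6] M [0.43 0.45 0.05] w 0.0258 q [ 0.014  0.144  2.027 -0.     0.948  0.09 ]
yaw,pitch,roll [-0.0754 -0.022   0.0019]
shift cm [ 0.08 -0.18 -0.02] turn deg [ 0.11 -0.11 -0.02]
```

View pics/w13.png

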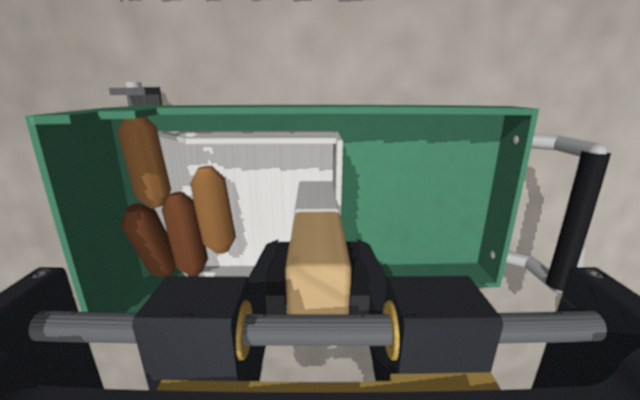

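Run:
```python
from mv import *
for a in [(.001,-.005,.002,0.0),(-.001,-.005,.0075,.05),(-.004,-.005,.0145,.1),(-.006,-.005,.0245,.17),(-.006,-.005,.030,.21)]:
    need(scoopT(*a),PS,a[3])
```

```text
shift cm [ 0.08  0.42 -0.02] turn deg [ 1.25 -0.11 -0.02]
shift cm [0.08 1.44 0.11] turn deg [ 4.12 -0.11 -0.02]
shift cm [0.08 2.32 0.15] turn deg [ 6.98 -0.11 -0.01]
shift cm [0.08 3.72 0.28] turn deg [ 1.099e+01 -1.100e-01 -1.000e-02]
shift cm [0.08 4.59 0.43] turn deg [ 1.328e+01 -1.100e-01 -1.000e-02]
```

```bash
python3 -m handwheel '[0.05,0.2,0,0.7,0,0,1, 0.05,0.4,-0.02,1.25,0,0,1, 0.05,0.9,0,2.7,0,0,1, 0.05,1.4,0.05,4.1,0,0,1, 0.05,1.9,0.05,5.5,0,0,1, 0.05,2.3,0.1,7,0,0,1, 0.05,2.3,0.1,7,0,0,1]' 58
python3 - <<'E'
from mv import *
s=st(); cv2.imwrite("pics/w14.png",grab_frame("wrist")[:,:,::-1])
crop(grab_frame("scene")[:,:,::-1],215,50,415,200,4,"pics/s14.png")
need(scoopT(-.006,-.005,.0245,.17),PS,.17)
E
```

```text
time: 16.3
ee_pos: [0.567, 0.0309, 0.2614]
tool_rot: [-2.245, -2.082, 0.108]
force: [3.4, 2.7, 7.4]
gripper_width: 0.0255
t 16.3 ee [0.567  0.0309 0.2614] F [3.4 2.7 7.4] M [ 0.51 -0.88 -0.02] w 0.0255 q [0.008 0.227 1.933 0.011 1.086 0.077]
yaw,pitch,roll [-0.0755  0.1048  0.0011]
shift cm [ 0.07  1.39 -0.13] turn deg [ 3.78 -0.07 -0.03]
```

View pics/w14.png

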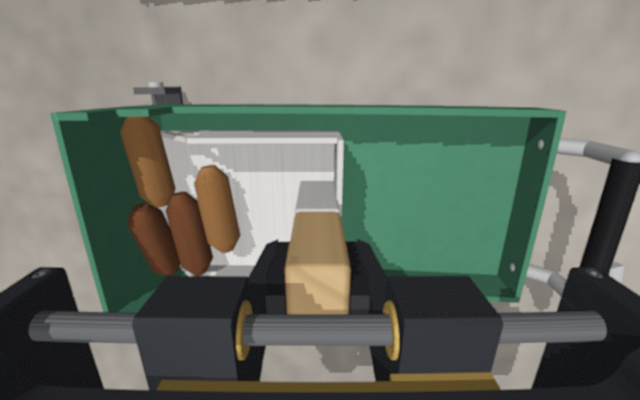

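View pics/s14.png

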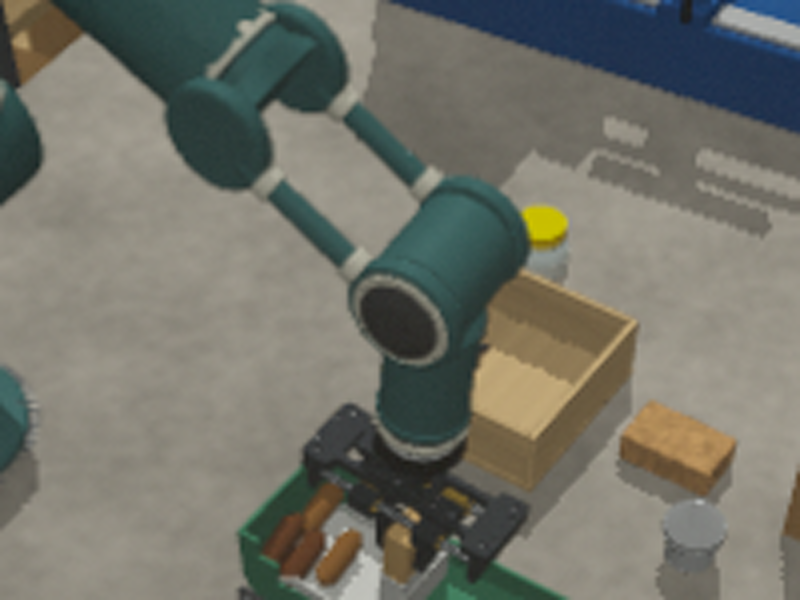

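Run:
```python
from mv import *
for a in [(-.005,-.005,.025,.17),(-.006,-.005,.0335,.23),(-.006,-.005,.043,.30),(-.006,-.005,.056,.38)]:
    need(scoopT(*a),PS,a[3])
```

```text
shift cm [ 0.07  1.49 -0.19] turn deg [ 3.78 -0.07 -0.03]
shift cm [ 0.07  2.71 -0.14] turn deg [ 7.22 -0.07 -0.02]
shift cm [0.07 4.18 0.06] turn deg [11.23 -0.07 -0.02]
shift cm [0.08 5.73 0.2 ] turn deg [15.82 -0.07 -0.02]
```

```bash
python3 -m handwheel '[0.05,0.7,-0.1,1.9,0,0,1, 0.05,1.5,-0.19,3.8,0,0,1, 0.05,2.1,-0.17,5.5,0,0,1, 0.05,2.7,-0.14,7.2,0,0,1, 0.05,3.4,-0.05,9.2,0,0,1, 0.05,4.2,0.06,11.2,0,0,1, 0.05,4.2,0.06,11.2,0,0,1, 0.05,4.2,0.06,11.2,0,0,1]' 58
python3 - <<'E'
from mv import *
s=st(); cv2.imwrite("pics/w15.png",grab_frame("wrist")[:,:,::-1])
crop(grab_frame("scene")[:,:,::-1],215,50,415,200,4,"pics/s15.png")
E
```

```text
time: 17.2
ee_pos: [0.6061, 0.0281, 0.2542]
tool_rot: [-2.128, -1.974, 0.303]
force: [-0.4, 1.9, 0.6]
gripper_width: 0.0255
t 17.2 ee [0.6061 0.0281 0.2542] F [-0.4  1.9  0.6] M [ 0.33 -0.11 -0.13] w 0.0255 q [-1.000e-03  3.670e-01  1.779e+00  2.300e-02  1.300e+00  6.500e-02]
yaw,pitch,roll [-7.530e-02  3.047e-01  2.000e-04]
```

View pics/w15.png

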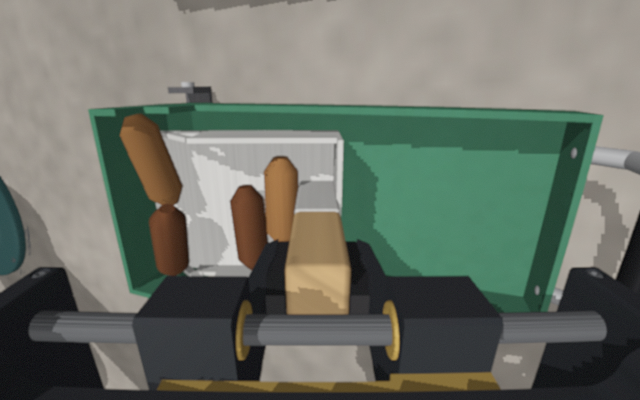

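View pics/s15.png

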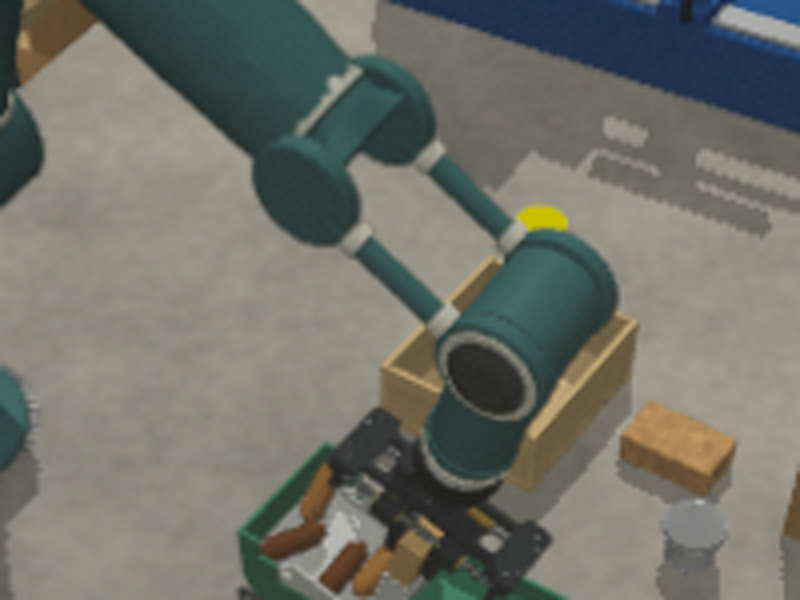

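```bash
python3 -m handwheel '[0.3,0,0,0,0,0,1, 0.6,0,0,0,0,0,1, 0.9,0,0,0,0,0,1, 1.15,0,0,0,0,0,1, 1.15,0,0,0,0,0,1]' 58
python3 - <<'E'
from mv import *
s=st(); cv2.imwrite("pics/w16.png",grab_frame("wrist")[:,:,::-1])
crop(grab_frame("scene")[:,:,::-1],215,50,415,200,4,"pics/s16.png")
E
```

```text
time: 17.8
ee_pos: [0.6079, 0.04, 0.2555]
tool_rot: [-2.131, -1.977, 0.299]
force: [0.5, 0.1, -3.3]
gripper_width: 0.0259
t 17.8 ee [0.6079 0.04   0.2555] F [ 0.5  0.1 -3.3] M [-0.08 -0.55 -0.06] w 0.0259 q [0.017 0.368 1.774 0.028 1.298 0.08 ]
yaw,pitch,roll [-7.470e-02  3.002e-01  3.000e-04]
```

View pics/w16.png

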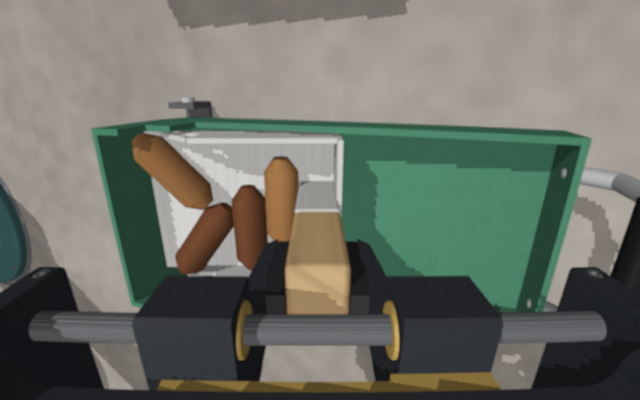

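View pics/s16.png

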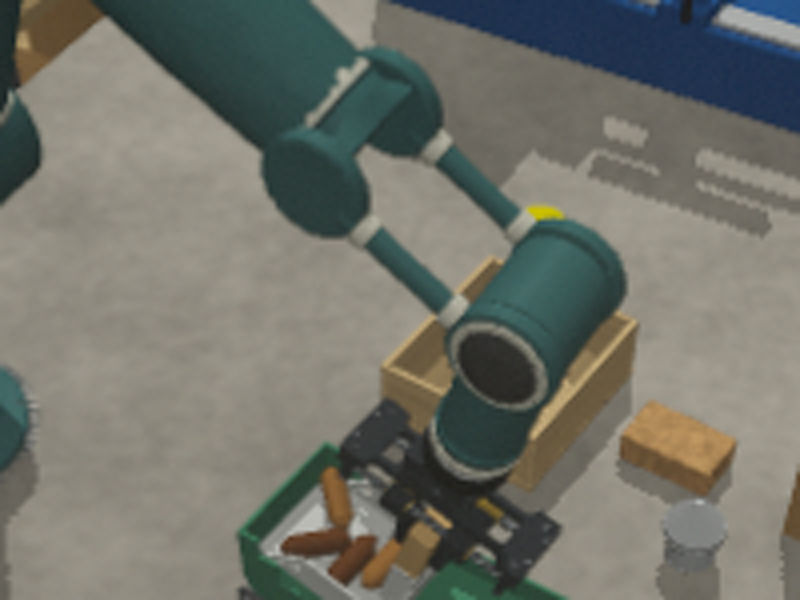

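Run:
```python
from mv import *
for a in [(-.003,.004,.055,.36),(0,-.003,.068,.44),(0,.003,.068,.44)]:
    need(scoopT(*a),PS,a[3])
```

```text
shift cm [-0.21  1.47 -0.57] turn deg [ 3.43 -0.01  0.01]
shift cm [-0.91  3.24 -0.7 ] turn deg [ 8.01 -0.01  0.01]
shift cm [-0.31  3.24 -0.7 ] turn deg [ 8.01 -0.01  0.01]
```

```bash
python3 -m handwheel '[-0.1,0.7,-0.3,1.7,0,0,1, -0.2,1.5,-0.6,3.4,0,0,1, -0.5,2.4,-0.7,5.7,0,0,1, -0.9,3.2,-0.8,8,0,0,1, -0.9,3.2,-0.8,8,0,0,1, -0.2,3.2,-0.8,8,0,0,1, -0.2,3.2,-0.8,8,0,0,1, -0.6,3.2,-0.8,8,0,0,1, -0.6,3.2,-0.8,8,0,0,1]' 58
python3 - <<'E'
from mv import *
s=st(); cv2.imwrite("pics/w17.png",grab_frame("wrist")[:,:,::-1])
crop(grab_frame("scene")[:,:,::-1],215,50,415,200,4,"pics/s17.png")
E
```

```text
time: 18.8
ee_pos: [0.64, 0.0309, 0.254]
tool_rot: [-2.044, -1.897, 0.424]
force: [0.1, -0.8, -3.0]
gripper_width: 0.0252
t 18.8 ee [0.64   0.0309 0.254 ] F [ 0.1 -0.8 -3. ] M [-0.05 -0.74  0.04] w 0.0252 q [1.00e-03 4.70e-01 1.65e+00 3.20e-02 1.46e+00 6.50e-02]
yaw,pitch,roll [-7.500e-02  4.394e-01 -2.000e-04]
```

View pics/w17.png

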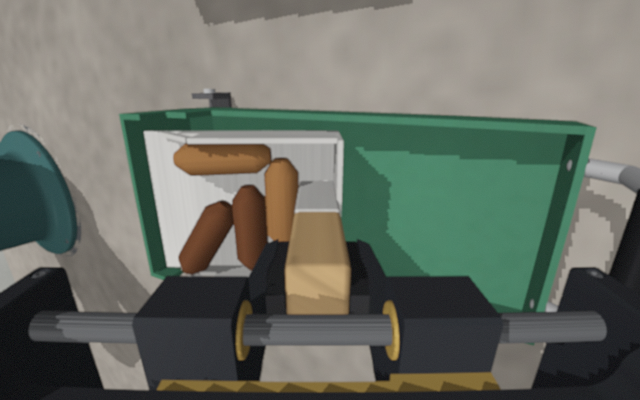

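View pics/s17.png

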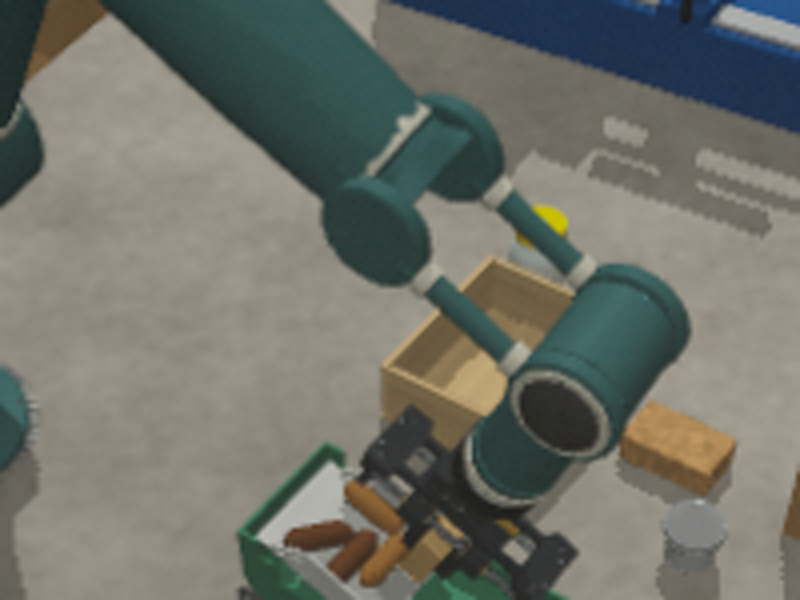

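```bash
cat > kin.py <<'E'
import numpy as np
from scipy.optimize import least_squares
from scipy.spatial.transform import Rotation as R
D=[([-1.238,.265,1.605,0,1.274,-.037],[.2439,-.6291,.4037]),([-.001,.333,1.523,0,1.286,.076],[.7101,.0241,.4007]),
([.002,.477,1.667,0,.996,.078],[.7103,.0266,.2244]),([.02,.19,1.916,-.042,.736,.121],[.6339,.0324,.2981]),([.037,0,2.08,-.1,.569,.183],[.5752,.0368,.3334]),
([-.56,.235,1.65,.002,1.25,-.411],[.5711,-.3283,.3989]),([-.555,.365,1.779,-.001,1.001,-.407],[.5714,-.325,.2475]),
([-.001,.367,1.779,.023,1.3,.065],[.6061,.0281,.2542]),([.001,.47,1.65,.032,1.46,.065],[.64,.0309,.254]),([.014,.144,2.027,0,.948,.09],[.5435,.0326,.2633])]
def fk(q,p):
    a,h,L1,e,L2,L3=p[:6]; b=p[6]
    rz=lambda t:R.from_euler('z',t); ry=lambda t:R.from_euler('y',t)
    A=rz(q[0]); P=A.apply([a,b,h])
    A=A*ry(q[1]); P=P+A.apply([0,0,L1])
    A=A*ry(q[2]); P=P+A.apply([e,0,L2])
    A=A*rz(q[3])*ry(q[4]); P=P+A.apply([0,0,L3])
    A=A*rz(q[5]); return P,A
def res(p): return np.concatenate([fk(q,p)[0]-x for q,x in D])
o=least_squares(res,[0.1,.3,.4,0,.4,.1,0]); p=o.x
if __name__=="__main__":
    print(p.round(4),np.abs(res(p)).max())
    for i,rv in [(1,[-2.305,-2.134,.001]),(4,[2.007,1.861,.473]),(8,[-2.044,-1.897,.424])]:
        print((fk(D[i][0],p)[1].inv()*R.from_rotvec(rv)).as_rotvec().round(3))
E
python3 kin.py
```

```text
[2.000e-04 2.515e-01 5.115e-01 1.100e-03 5.659e-01 1.739e-01 2.490e-02] 0.0002867437020470584
[0.    0.    1.571]
[-0.000e+00 -1.000e-03  1.571e+00]
[0.    0.    1.571]
```

```bash
cat > ik.py <<'E'
from kin import *
from mv import *
T6=R.from_rotvec([0,0,np.pi/2])
LB=np.array([-2.63,-.94,.31,-1.31,0,-2.55]);UB=np.array([2.63,2.18,2.57,4.45,2.66,2.55])
def ik(pos,Rt,q0):
    f=lambda q:np.concatenate([(fk(q,p)[0]-pos)*5,((fk(q,p)[1]*T6).inv()*Rt).as_rotvec()])
    o=least_squares(f,np.clip(q0,LB+1e-3,UB-1e-3),bounds=(LB,UB)); return o.x,np.abs(o.fun).max()
def dumpT(lipx,lipy,lipz,yaw,th):
    # lip position in bin frame; yaw world of scoop x'
    v=R.from_euler('zy',[yaw,0]).apply(R.from_euler('y',th).apply([.125,0,.2475]))
    return np.array([.4965,.3307,0])+R.from_euler('z',-.075).apply([lipx,lipy,lipz])+v
E
python3 - <<'E'
from ik import *
q=sense()["joint_pos"]
for yaw in [-.075,.6,-1.0,-1.3,-1.646,-1.9]:
  d=R.from_euler('z',yaw+.075).apply([-1,0,0])[:2]  # lip dir in bin frame
  qq=q
  for th in [.4,0,-.3,-.6,-.9]:
    P=dumpT(-d[0]*.02,-d[1]*.02,.12,yaw,th); qq,e=ik(P,rot(yaw,th),qq)
    print(yaw,th,P.round(3),qq.round(2),round(e,4))
E
```

```text
-0.075 0.4 [0.727 0.313 0.299] [0.34 0.67 1.24 0.16 1.6  0.39] 0.0
-0.075 0 [0.641 0.32  0.368] [0.43 0.36 1.54 0.   1.23 0.5 ] 0.0
-0.075 -0.3 [0.563 0.326 0.393] [ 0.53  0.15  1.77 -0.2   0.98  0.7 ] 0.0
-0.075 -0.6 [0.48  0.332 0.395] [ 0.68 -0.02  2.   -0.58  0.79  1.09] 0.0
-0.075 -0.9 [0.401 0.338 0.372] [ 0.86 -0.11  2.19 -1.11  0.78  1.67] 0.0
0.6 0.4 [0.688 0.461 0.299] [ 0.56  0.76  1.1  -0.01  1.68 -0.03] 0.0
0.6 0 [0.616 0.413 0.368] [ 0.56  0.41  1.48 -0.    1.25 -0.04] 0.0
0.6 -0.3 [0.551 0.368 0.393] [ 0.55  0.16  1.77  0.02  0.92 -0.06] 0.0
0.6 -0.6 [0.483 0.321 0.395] [ 0.53 -0.08  2.05  0.07  0.57 -0.11] 0.0
0.6 -0.9 [0.417 0.276 0.372] [ 0.51 -0.27  2.33  0.36  0.2  -0.4 ] 0.0
-1.0 0.4 [0.622 0.136 0.299] [0.08 0.33 1.74 0.37 1.28 0.94] 0.0
-1.0 0 [0.575 0.209 0.368] [0.31 0.17 1.79 0.   1.18 1.31] 0.0
-1.0 -0.3 [0.532 0.275 0.393] [ 0.52  0.13  1.8  -0.32  1.21  1.63] 0.0
-1.0 -0.6 [0.488 0.345 0.395] [ 0.74  0.17  1.79 -0.61  1.34  1.93] 0.0
-1.0 -0.9 [0.445 0.412 0.372] [ 0.92  0.28  1.77 -0.83  1.52  2.15] 0.0
-1.3 0.4 [0.558 0.108 0.299] [0.03 0.19 1.93 0.43 1
[... 320 characters left out ...]
99] [ 0.02 -0.01  2.14  0.47  1.02  1.41] 0.0
-1.646 0 [0.486 0.186 0.368] [ 0.32 -0.    1.97  0.    1.17  1.96] 0.0
-1.646 -0.3 [0.492 0.265 0.393] [ 0.53  0.11  1.82 -0.25  1.39  2.24] 0.0
-1.646 -0.6 [0.498 0.347 0.395] [ 0.69  0.29  1.65 -0.42  1.64  2.4 ] 0.0
-1.646 -0.9 [0.504 0.427 0.372] [ 0.8   0.49  1.48 -0.56  1.88  2.47] 0.0
-1.9 0.4 [0.422 0.112 0.299] [ 0.06 -0.16  2.28  0.47  0.92  1.69] 0.0
-1.9 0 [0.45  0.193 0.368] [ 0.36 -0.06  2.03 -0.    1.17  2.26] 0.0
-1.9 -0.3 [0.475 0.268 0.393] [ 0.53  0.11  1.82 -0.2   1.44  2.48] 0.0
-1.9 -0.6 [0.502 0.346 0.395] [ 0.65  0.32  1.61 -0.32  1.72  2.55] 0.0341
-1.9 -0.9 [0.528 0.422 0.372] [ 0.73  0.55  1.39 -0.45  2.    2.55] 0.0657
```

Run:
```python
from ik import *
s=sense(); q=s["joint_pos"]
A=s["ee_pos"]+[0,0,.11]; need(A,PS,.42); print(ik(A,rot(PS,.42),q)[0].round(2))
for f in (.33,.67,1):
    B=dumpT(.03,0,.17,PS,.38); X=A+(B-A)*f; need(X,PS,.42-.04*f); q,e=ik(X,rot(PS,.42-.04*f),q); print(X,q.round(2),e)
```

```text
shift cm [ 0.   -4.68 -9.95] turn deg [-1.11 -0.02 -0.01]
[0.   0.37 1.57 0.03 1.62 0.07]
shift cm [  9.51  -2.38 -10.65] turn deg [-1.87 -0.02 -0.01]
[0.67100982 0.12405511 0.36052219] [0.13 0.44 1.48 0.08 1.62 0.19] 1.7671925034434821e-09
shift cm [ 1.930e+01 -1.000e-02 -1.137e+01] turn deg [-2.65 -0.02 -0.01]
[0.70283145 0.2198743  0.35694826] [0.24 0.53 1.35 0.12 1.63 0.3 ] 3.748223953436991e-11
shift cm [ 28.81   2.3  -12.06] turn deg [-3.41 -0.02 -0.01]
[0.73371716 0.31287528 0.35347944] [0.34 0.65 1.18 0.15 1.66 0.4 ] 1.3606493709517054e-09
```

First the lift, then a pause so that step 2 is counted, then a look.

```bash
python3 -m handwheel '[0,-0.4,-0.9,-0.3,0,0,1, 0,-1,-2.2,-0.6,0,0,1, 0,-1.8,-3.8,-1,0,0,1, 0,-2.6,-5.5,-1,0,0,1, 0,-3.4,-7.2,-1,0,0,1, 0,-4.1,-8.7,-1,0,0,1, 0,-4.6,-9.7,-1,0,0,1, 0,-4.7,-10,-1.1,0,0,1, 0,-4.7,-10,-1.1,0,0,1, 0,-4.7,-10,-1.1,0,0,1]' 58
python3 - <<'E'
from ik import *
s=st(); cv2.imwrite("pics/w18.png",grab_frame("wrist")[:,:,::-1])
crop(grab_frame("scene")[:,:,::-1],215,50,415,200,4,"pics/s18.png")
B=dumpT(.03,0,.17,PS,.38); need(B,PS,.38)
E
```

```text
time: 19.9
ee_pos: [0.6401, 0.0311, 0.3633]
tool_rot: [-2.056, -1.907, 0.408]
force: [0.7, -0.2, -3.7]
gripper_width: 0.0255
t 19.9 ee [0.6401 0.0311 0.3633] F [ 0.7 -0.2 -3.7] M [-0.08 -0.71 -0.01] w 0.0255 q [1.000e-03 3.680e-01 1.575e+00 3.100e-02 1.620e+00 7.100e-02]
yaw,pitch,roll [-7.520e-02  4.219e-01  2.000e-04]
shift cm [28.8   6.97 -2.1 ] turn deg [-2.45 -0.01 -0.01]
```

View pics/w18.png

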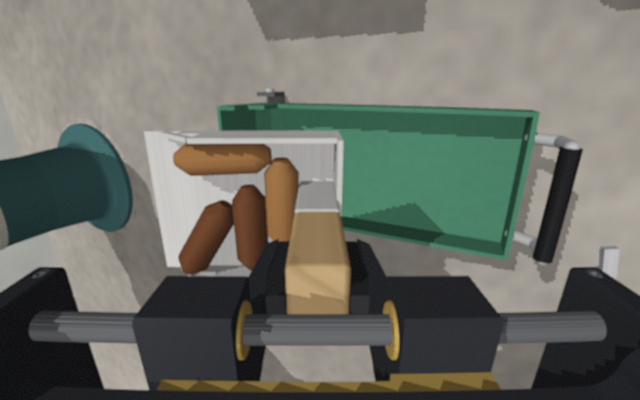

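View pics/s18.png

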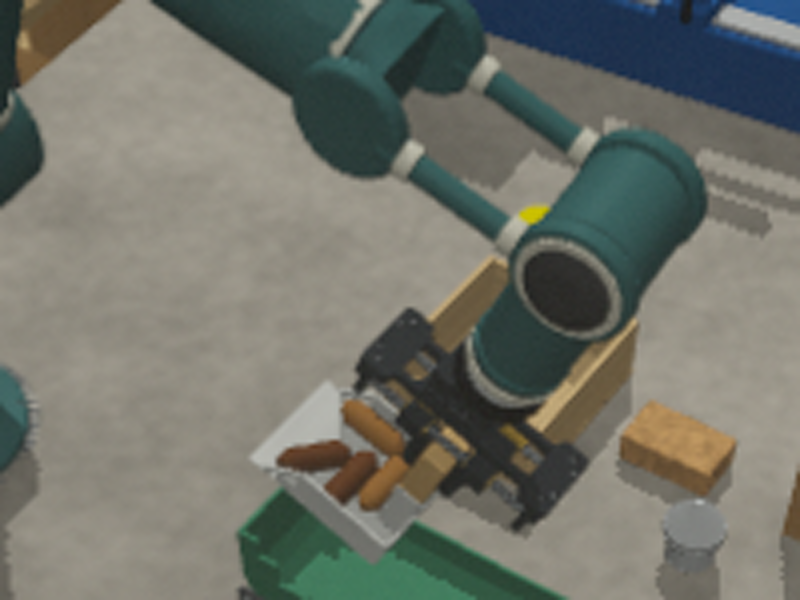

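```bash
python3 -m handwheel '[0.8,0.2,-0.1,0,0,0,1, 2.2,0.5,-0.2,0,0,0,1, 4.2,1,-0.3,0,0,0,1, 6.7,1.6,-0.5,-0.5,0,0,1, 9.5,2.3,-0.7,-1,0,0,1, 12.3,3,-0.9,-1,0,0,1, 15.1,3.7,-1.1,-1.5,0,0,1, 17.9,4.3,-1.3,-1.5,0,0,1, 20.7,5,-1.5,-2,0,0,1, 23.4,5.7,-1.7,-2,0,0,1, 25.8,6.2,-1.9,-2.4,0,0,1, 27.6,6.7,-2,-2.4,0,0,1, 28.5,6.9,-2.1,-2.4,0,0,1, 28.8,7,-2.1,-2.4,0,0,1, 28.8,7,-2.1,-2.4,0,0,1]' 58
python3 - <<'E'
from ik import *
s=st(); cv2.imwrite("pics/w19.png",grab_frame("wrist")[:,:,::-1])
q=s["joint_pos"]
for th,z in [(.38,.115),(.25,.115),(.1,.115),(-.05,.115),(-.2,.115),(-.35,.115),(-.5,.115),(-.65,.115),(-.8,.115)]:
    P=dumpT(.03,0,z,PS,th); need(P,PS,th); q,e=ik(P,rot(PS,th),q); print(th,q.round(2),round(e,4))
E
```

```text
time: 21.5
ee_pos: [0.7341, 0.3135, 0.3544]
tool_rot: [-2.082, -1.932, 0.371]
force: [-0.7, -1.5, -4.1]
gripper_width: 0.0255
t 21.5 ee [0.7341 0.3135 0.3544] F [-0.7 -1.5 -4.1] M [-0.11 -0.61  0.02] w 0.0255 q [0.34  0.646 1.18  0.15  1.665 0.402]
yaw,pitch,roll [-0.0745  0.3795 -0.0004]
shift cm [0.01 2.03 5.23] turn deg [ 0.04  0.02 -0.01]
0.38 [0.34 0.68 1.23 0.15 1.58 0.39] 0.0
shift cm [ 0.01 -1.28  3.82] turn deg [-7.41  0.02 -0.01]
0.25 [0.36 0.58 1.33 0.11 1.46 0.41] 0.0
shift cm [ 0.01 -5.29  2.74] turn deg [-1.6e+01  3.0e-02 -1.0e-02]
0.1 [0.4  0.46 1.45 0.05 1.32 0.46] 0.0
shift cm [ 0.01 -9.42  2.27] turn deg [-24.6    0.03  -0.  ]
-0.05 [ 0.44  0.35  1.57 -0.03  1.19  0.52] 0.0
shift cm [ 1.000e-02 -1.357e+01  2.420e+00] turn deg [-3.319e+01  3.000e-02 -0.000e+00]
-0.2 [ 0.48  0.24  1.68 -0.12  1.05  0.61] 0.0
shift cm [ 1.000e-02 -1.765e+01  3.190e+00] turn deg [-4.179e+01  3.000e-02 -0.000e+00]
-0.35 [ 0.54  0.14  1.8  -0.25  0.93  0.74] 0.0
shift cm [ 1.000e-02 -2.158e+01  4.560e+00] turn deg [-5.038e+01  3.000e-02  0.000e+00]
-0.5 [ 0.61  0.05  1.91 -0.43  0.83  0.92] 0.0
shift cm [ 1.000e-02 -2.525e+01  6.500e+00] turn deg [-5.898e+01  3.000e-02  0.000e+00]
-0.65 [ 0.69 -0.02  2.02 -0.66  0.76  1.17] 0.0
shift cm [ 1.000e-02 -2.859e+01  8.970e+00] turn deg [-6.757e+01  3.000e-02  1.000e-02]
-0.8 [ 0.78 -0.07  2.13 -0.94  0.74  1.46] 0.0
```

View pics/w19.png

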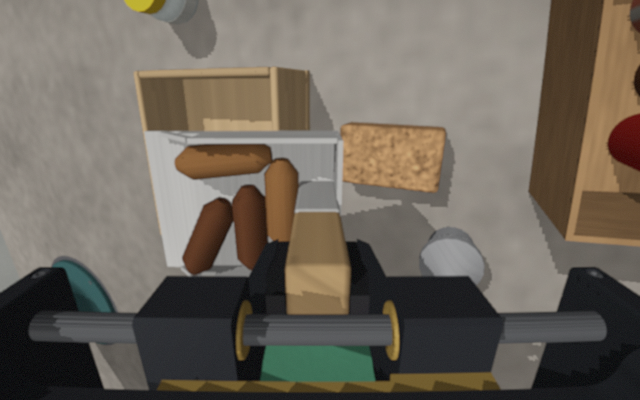

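```bash
python3 - <<'E'
from ik import *
import pickle
c=calibration("wrist")
for q in [(-.09,.1,.075),(.09,.1,.075)]: print(proj(c,np.array([.4965,.3307,0])+R.from_euler('z',-.075).apply(q)).round(0))
E
python3 -m handwheel '[0,-1.3,0.3,-3.7,0,0,1, 0,-2.6,0.6,-7.4,0,0,1, 0,-4.2,1,-11.7,0,0,1, 0,-5.8,1.4,-16,0,0,1, 0,-7.6,1.9,-20.3,0,0,1, 0,-9.4,2.3,-24.6,0,0,1, 0,-11.5,2.3,-28.9,0,0,1, 0,-13.6,2.4,-33.2,0,0,1, 0,-15.6,2.8,-37.5,0,0,1, 0,-17.6,3.2,-41.8,0,0,1, 0,-19.6,3.9,-46,0,0,1, 0,-21.6,4.6,-50.4,0,0,1, 0,-23.4,5.5,-54.7,0,0,1, 0,-25.2,6.5,-59,0,0,1, 0,-27,7.7,-63.3,0,0,1, 0,-28.6,9,-67.6,0,0,1, 0,-28.6,9,-67.6,0,0,1, 0,-28.6,9,-67.6,0,0,1, 0,-28.6,9,-67.6,0,0,1]' 58
python3 - <<'E'
from ik import *
s=st(); cv2.imwrite("pics/w20.png",grab_frame("wrist")[:,:,::-1])
crop(grab_frame("scene")[:,:,::-1],215,50,415,200,4,"pics/s20.png")
E
```

```text
[[135.  74.]]
[[279.  69.]]
time: 23.45
ee_pos: [0.4371, 0.335, 0.3782]
tool_rot: [1.807, 1.672, 0.71]
force: [0.1, 0.6, -2.2]
gripper_width: 0.0259
t 23.45 ee [0.4371 0.335  0.3782] F [ 0.1  0.6 -2.2] M [ 0.01  0.58 -0.  ] w 0.0259 q [ 0.781 -0.073  2.124 -0.936  0.739  1.465]
yaw,pitch,roll [-0.0785 -0.801   0.0022]
```

View pics/w20.png

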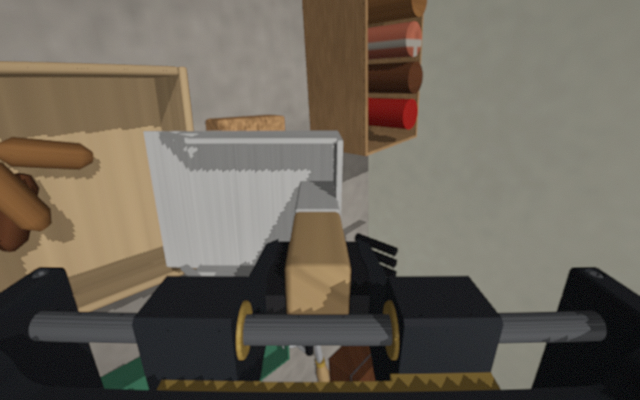

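View pics/s20.png

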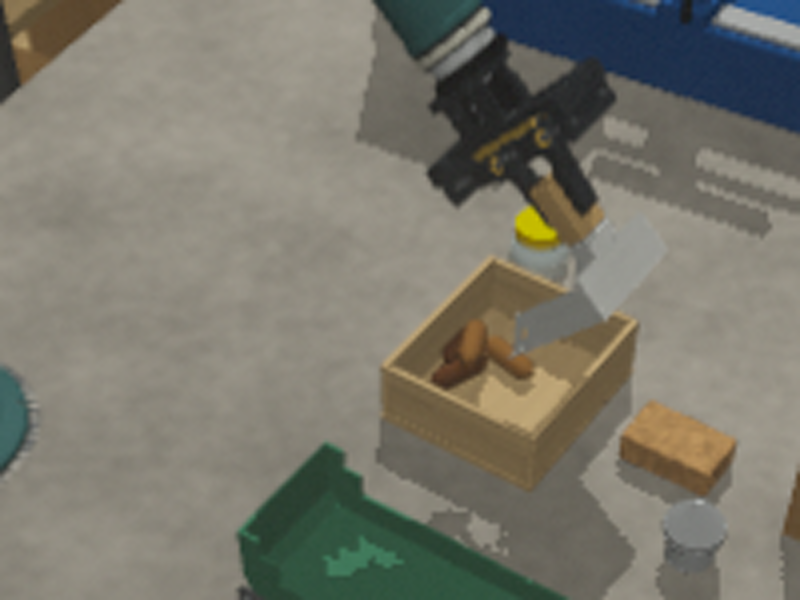

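Run:
```python
from ik import *
s=sense(); q=s["joint_pos"]
for P,th in [(s["ee_pos"]+[0,0,.05],-.8),((.50,.33,.44),-.5),((.57,.32,.43),-.2),((.60,.32,.42),0)]:
    need(P,PS,th); q,e=ik(np.array(P),rot(PS,th),q); print(q.round(2),e)
```

```text
shift cm [ 0.01  3.59 -3.48] turn deg [ 0.08  0.02 -0.14]
[ 0.78 -0.12  2.07 -0.85  0.8   1.35] 1.9706458687096524e-13
shift cm [-0.02  8.82  0.21] turn deg [17.27  0.   -0.14]
[ 0.63 -0.01  1.88 -0.4   0.91  0.9 ] 1.942890293094024e-15
shift cm [-0.48 13.01  5.98] turn deg [ 3.446e+01 -2.000e-02 -1.500e-01]
[ 0.5   0.16  1.69 -0.12  1.13  0.62] 6.399433483128548e-10
shift cm [-0.25 14.37  8.82] turn deg [ 4.592e+01 -4.000e-02 -1.400e-01]
[ 0.45  0.27  1.57 -0.    1.3   0.53] 7.476644368436868e-14
```

```bash
python3 -m handwheel '[0,1.8,-1.7,0,0,0,1, 0,3.6,-3.5,0,0,0,1, 0,5.3,-2.3,5.7,0,0,1, 0,7,-1,11.5,0,0,1, 0,8.8,0.2,17.3,0,0,1, -0.2,10.2,2.1,23,0,0,1, -0.3,11.6,4,28.7,0,0,1, -0.5,13,6,34.5,0,0,1, -0.4,13.7,7.4,40.2,0,0,1, -0.2,14.4,8.8,45.9,0,0,1, -0.2,14.4,8.8,45.9,0,0,1]' 58
python3 - <<'E'
from ik import *
s=st()
crop(grab_frame("scene")[:,:,::-1],215,50,415,200,4,"pics/s21.png")
need([.5714,-.325,.40],-.147); need([.5714,-.325,.2475],-.147)
E
```

```text
time: 24.65
ee_pos: [0.6022, 0.3199, 0.4175]
tool_rot: [-2.306, -2.132, 0.003]
force: [0.2, -1.0, -3.1]
gripper_width: 0.0255
t 24.65 ee [0.6022 0.3199 0.4175] F [ 0.2 -1.  -3.1] M [-0.09 -0.11 -0.01] w 0.0255 q [0.452 0.27  1.572 0.    1.301 0.53 ]
yaw,pitch,roll [-0.0781  0.0019 -0.0006]
shift cm [-64.54   2.04   1.84] turn deg [0.02 0.03 3.98]
shift cm [-64.54   2.03  17.09] turn deg [0.02 0.03 3.98]
```

View pics/s21.png

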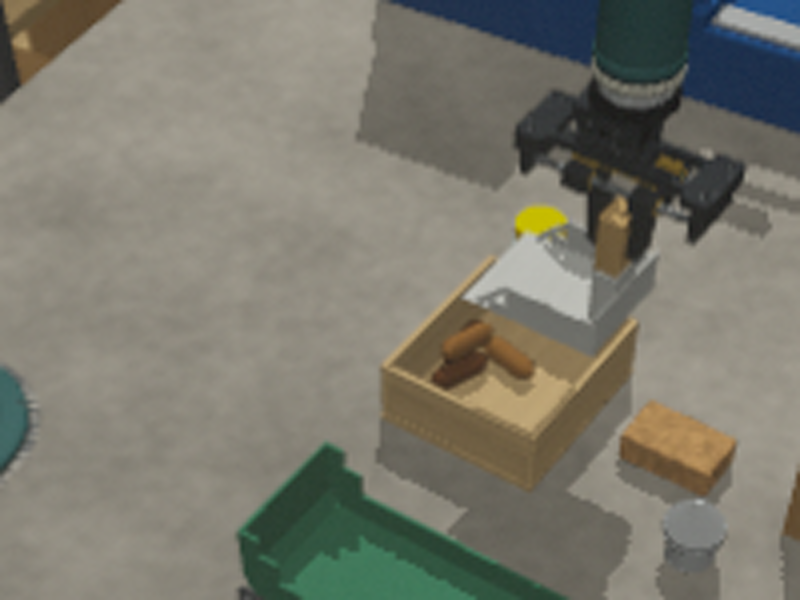

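```bash
python3 -m handwheel '[-2,0,0,0,0,0,1, -6,0.2,0.2,0,0,0,1, -11,0.3,0.5,0,0,1,1, -16,0.5,0.6,0,0,1,1, -21,0.7,0.8,0,0,2,1, -26,0.8,1,0,0,2,1, -31,1,1.2,0,0,2,1, -36,1.2,1.4,0,0,2,1, -41,1.3,1.6,0,0,3,1, -46,1.5,1.8,0,0,3,1, -51,1.7,1.8,0,0,3,1, -56,1.8,1.8,0,0,4,1, -60,1.9,1.8,0,0,4,1, -63,2,1.8,0,0,4,1, -64.5,2,1.8,0,0,4,1, -64.5,2,5,0,0,4,1, -64.5,2,10,0,0,4,1, -64.5,2,13,0,0,4,1, -64.5,2,15,0,0,4,1, -64.5,2,16,0,0,4,1]' 58
python3 - <<'E'
from ik import *
s=st(); need([.5714,-.325,.2475],-.147)
cv2.imwrite("pics/w22.png",grab_frame("wrist")[:,:,::-1])
crop(grab_frame("scene")[:,:,::-1],150,220,320,345,4,"pics/s22.png")
E
```

```text
time: 26.7
ee_pos: [0.5691, -0.3219, 0.2568]
tool_rot: [-2.373, -2.054, 0.002]
force: [-0.2, 0.2, -3.7]
gripper_width: 0.0254
t 26.7 ee [ 0.5691 -0.3219  0.2568] F [-0.2  0.2 -3.7] M [-0.02 -0.1  -0.03] w 0.0254 q [-0.553  0.349  1.782  0.     1.015 -0.409]
yaw,pitch,roll [-0.1438  0.0033  0.0015]
shift cm [-0.28  0.28  0.93] turn deg [-0.19 -0.09  0.18]
```

View pics/w22.png

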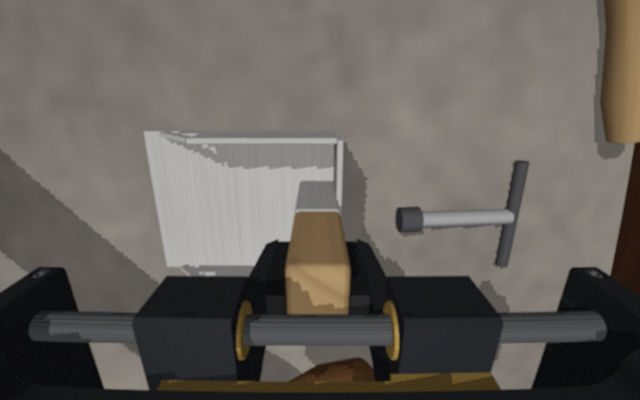

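The scoop is over its old spot with the chuck key clear at (400–520, 215). I'll lower it gently the last centimetre.

```bash
python3 -m handwheel '[-0.2,0,0.4,0,0,0,1, -0.2,0,0.7,0,0,0,1, -0.2,0,0.9,0,0,0,1, -0.2,0,0.95,0,0,0,1, -0.2,0,0.95,0,0,0,1]' 58
python3 - <<'E'
from ik import *
s=st()
E
```

```text
time: 27.3
ee_pos: [0.5702, -0.3257, 0.2498]
tool_rot: [2.377, 2.054, 0.001]
force: [-0.3, 0.6, -1.7]
gripper_width: 0.0256
t 27.3 ee [ 0.5702 -0.3257  0.2498] F [-0.3  0.6 -1.7] M [-0.05 -0.08 -0.02] w 0.0256 q [-0.557  0.36   1.781  0.     1.    -0.412]
yaw,pitch,roll [-0.1452 -0.0004  0.0002]
```

```bash
python3 -m handwheel '[0,0,0.1,0,0,0,1, 0,0,0.2,0,0,0,1, 0,0,0.2,0,0,0,1]' 58
python3 - <<'E'
from ik import *
s=st()
E
```

```text
time: 27.6
ee_pos: [0.5701, -0.3256, 0.2475]
tool_rot: [-2.376, -2.054, -0.0]
force: [-0.2, -0.1, -1.8]
gripper_width: 0.0257
t 27.6 ee [ 0.5701 -0.3256  0.2475] F [-0.2 -0.1 -1.8] M [-0.02 -0.03 -0.  ] w 0.0257 q [-0.557  0.362  1.783  0.     0.997 -0.412]
yaw,pitch,roll [-1.451e-01  1.000e-04  3.000e-04]
```

```bash
python3 -m handwheel '[0,0,0.1,0,0,0,1, 0,0,0.1,0,0,0,0.4, 0,0,0.1,0,0,0,0.2, 0,0,0.1,0,0,0,0.2, 0,0,0.1,0,0,0,0.2, 0,0,-2,0,0,0,0.2, 0,0,-6,0,0,0,0.2, 0,0,-11,0,0,0,0.2, 0,0,-16,0,0,0,0.2, 0,0,-18,0,0,0,0.2, 0,0,-18,0,0,0,0.2]' 20
python3 - <<'E'
from ik import *
s=st()
cv2.imwrite("pics/w23.png",grab_frame("wrist")[:,:,::-1]); sc=grab_frame("scene")[:,:,::-1]
cv2.imwrite("pics/s23.png",sc); crop(sc,215,100,415,250,4,"pics/s23z.png"); t=grab_frame("top")[:,:,::-1]; crop(t,150,110,470,290,2.5,"pics/t23.png")
E
```

```text
time: 28.7
ee_pos: [0.571, -0.3262, 0.4333]
tool_rot: [2.37, 2.049, 0.005]
force: [0.7, -0.1, 0.4]
gripper_width: 0.0705
t 28.7 ee [ 0.571  -0.3262  0.4333] F [ 0.7 -0.1  0.4] M [-0.03 -0.05 -0.02] w 0.0705 q [-0.557  0.213  1.614  0.     1.305 -0.412]
yaw,pitch,roll [-0.1451 -0.0089 -0.0036]
```

View pics/s23z.png

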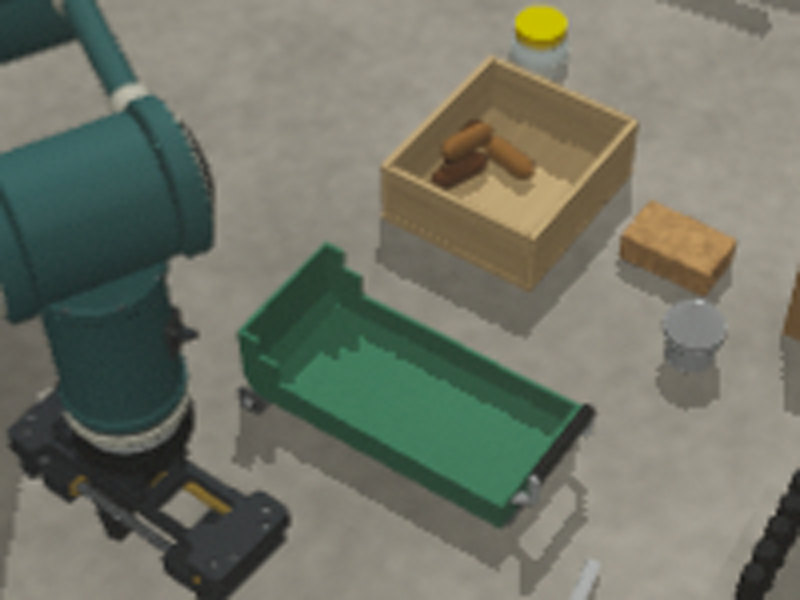

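View pics/s23.png

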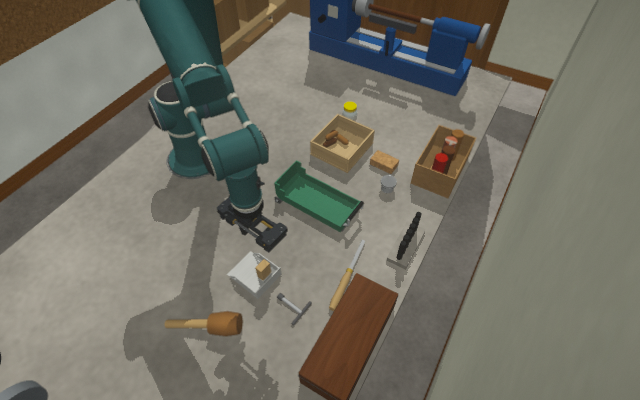

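View pics/t23.png

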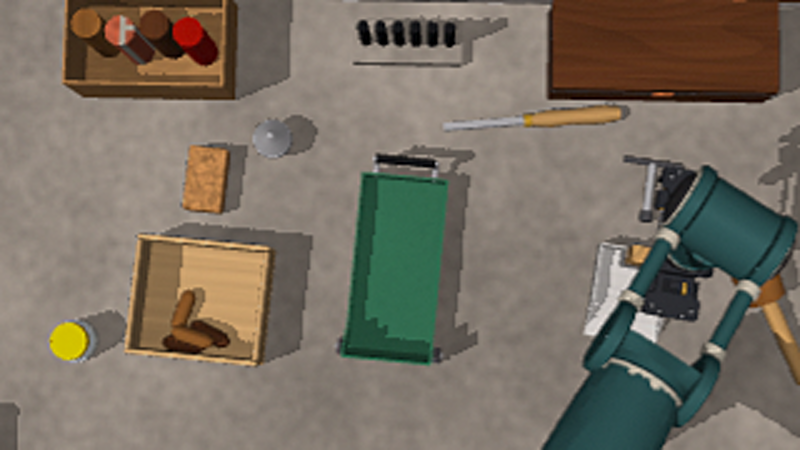

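View pics/w23.png

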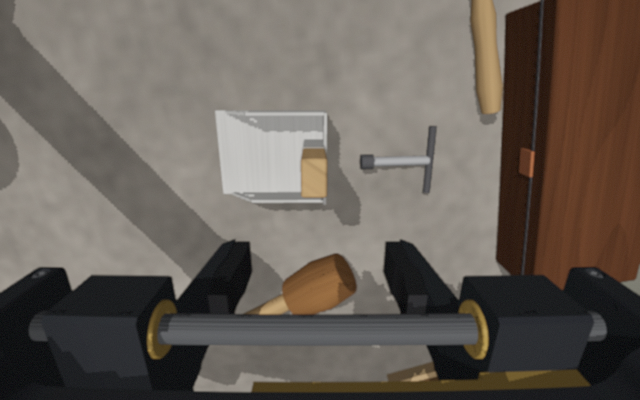

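The top view shows all four blanks in the bin, around (185–225, 290–350) in the crop. The tray is flat and empty, the scoop stands upright at its old spot, and the bystanders look unmoved. Handing in.

Run:
```python
from rig import job_done
print(job_done())
```

```text
the job is handed in; nothing more can be done
None
```

The job is done and handed in at about 29 s on the robot's clock; the hand-in returned no verdict.

**What I did:**
- I raised the tray to about 0.5 rad, so all four blanks slid to the low end, then lowered it flat again.
- I took the scoop by its handle and slid its lip under the pile. Two blanks lay end to end across the full tray width and caught at the scoop's side walls. Tipping the scoop back and shifting it about 12 mm sideways brought them in.
- I lifted all four blanks together with the grip at about 0.23 m, tipped them into the bin and stood the scoop back where it started.

**Last checks:**
- **Blanks:** the last camera pictures showed all four in the bin and at rest. One lies on top of the others and looked below the rim; I judged this by eye and did not measure its height.
- **Tray and scoop:** the tray was flat and empty. The scoop was upright and released, with its underside at about bench height.
- **Bystanders:** all six looked where they had been. I compared the pictures by eye and did not measure them.
- **Forces and contact:** wrist force readings, taken only at the end of each move, stayed at about 13 N or less. I saw no finger contact with a blank. At the end the gripper was clear of everything.
- **Disagreement:** one view put the tray about 2 mm nearer the robot than my first fit, so I corrected for that before scooping.

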